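# Fetch the mint cup from behind two others

### The job

Three cups stand one behind another in the narrow wooden lane and the mint one, at the back, is sold. First clear the red and the blue cup out of the way, setting each on the middle of the round pad of its own colour while the mint cup stays where it is; then stand the mint cup in the middle of the empty carton; then put the red and the blue cup back in the lane, each exactly where it stood. Keep every cup upright and leave all of them standing released.

Things in the scene. Friction and masses are not known exactly. Their poses are not given: they have to be found in the camera images.
- cup_red_mid (a point): Centre of the red cup, on the axis of its round body half-way up (28 mm above its underside). Cup 56 mm high, mouth up, thin-walled bowl 72 mm across at the rim, 44 mm at the foot, one ring handle; loose, rigid, about 0.16 kg. z up; the handle points along -y of this frame. At the start it stands in the front or the middle place of the lane.
- cup_blue_mid (a point): Centre of the blue cup, on the axis of its round body half-way up (27 mm above its underside). Cup 54 mm high, mouth up, thin-walled bowl 72 mm across at the rim, 44 mm at the foot, one ring handle; loose, rigid, about 0.16 kg. z up; the handle points along -y of this frame. At the start it stands in the front or the middle place of the lane.
- cup_mint_mid (a point): Centre of the mint (pale green) cup, on the axis of its round body half-way up (25 mm above its underside). Cup 50 mm high, mouth up, thin-walled bowl 70 mm across at the rim, 44 mm at the foot, one ring handle; loose, rigid, about 0.16 kg. z up; the handle points along -y of this frame. At the start it stands in the rear place of the lane.
- lane: Light plywood lane, fixed: a channel with a floor 6 mm thick, two side walls and a back wall 60 mm high and 9 mm thick, open above and at the front (its -x end). 272 mm long (x), 116 mm wide inside (y). Origin: centre of its underside; x to the back wall, z up. Cups stand 84 mm apart along x, some 12 mm between them, handles to -y.
- pad_red: Flat round red parking pad with a dark rubber middle, fixed to the worktop, 94 mm across and 4 mm high; origin at the centre of its underside, on the worktop (z = 0).
- pad_blue: Flat round blue parking pad with a dark rubber middle, fixed to the worktop, 94 mm across and 4 mm high; origin at the centre of its underside, on the worktop (z = 0).
- carton_floor (a point): Centre of the inner floor of the empty cut-down brown cardboard carton at the right, fixed. The inner floor is 34 mm above the worktop, about 267 mm (x) by 198 mm (y); the side walls are 5 mm thick and reach 77 mm above the worktop, 43 mm above the inner floor. x along its long side, z up.
- cup_red: The red cup itself: axes as for its centre, origin on its underside 11 mm from the axis towards the handle. The handle lies in the y-z plane, 8 to 10 mm thick along x, from 36 to 58 mm from the axis; its top bar is 40 to 51 mm above the underside. It can be pinched from above, fingers closing along x, about 47 mm from the axis.
- cup_blue: The blue cup itself: axes as for its centre, origin on its underside 11 mm from the axis towards the handle. The handle lies in the y-z plane, 8 to 10 mm thick along x, from 36 to 58 mm from the axis; its top bar is 38 to 49 mm above the underside. It can be pinched from above, fingers closing along x, about 47 mm from the axis.
- cup_mint: The mint cup itself: axes as for its centre, origin on its underside 11 mm from the axis towards the handle. The handle lies in the y-z plane, 8 to 10 mm thick along x, from 36 to 58 mm from the axis; its top bar is 34 to 45 mm above the underside. It can be pinched from above, fingers closing along x, about 47 mm from the axis.

How it is judged:
By the outcome, as a careful person would: the job done as asked, in the order asked, and still so for the second after the job is handed in, with the robot touching nothing.
It also fails if it takes over 109 s, if anything falls off the work surface, if the arm or the gripper's body presses on something with over 40 N, if the wrist force passes 120 N, or if a joint passes its speed limit or range.

### The arm

A 6-joint arm with a two-finger parallel gripper is mounted at the origin on a cart in front of the work surface, level with it; the furniture and walls round the work are solid. World frame = base frame: x ahead of the robot, y to its left, z up, the work surface at z = 0. Lengths are in m, angles in rad, forces in N, time in s.
With the tool pointing down it reaches from about 0.25 to 0.725 m from the base axis. Payload 9.7 kg.
Tool frame: the origin (TCP) lies midway between the tips of the shut fingers; the grasp point (between the pads) lies 19 mm behind it; z points along the fingers, y is the line along which they close (so a half turn about z gives the same grasp; the last joint's range is limited). The gripper opens to 85 mm and grips with 20 to 120 N. Pads are 22 mm wide; open, the fingers measure 114 mm over their backs; the gripper's body (76 mm by 85 mm) begins 54 mm behind the grasp point. The pads swing forward as they close: fully open they stand 13 mm farther back than shut.
Start: joints at [-1.202, 0.087, 0.176, 1.66, 0, 1.571], TCP at [0.198, -0.513, 0.204] pointing down, gripper open.
Joint ranges: [-3.13, 3.13], [-0.85, 1.81], [-1.15, 1.24], [-2.2, 2.28], [-1.44, 1.52], [-3.14, 3.14]. Speed limits (rad/s): [2.22, 2.22, 2.57, 3.14, 3.14, 3.14].

### API

Orientations are given as [roll, pitch, yaw] about the fixed x, y, z axes, in that order (R = Rz(yaw) Ry(pitch) Rx(roll)).
In Python, from rig import observe, imaging, order gives the robot as it stands.
- The arm moves only by the tool send_rows, never from a script. Its arguments are lists of equal length, an entry for each row: "dp": the shift along the tool's x, y, z in mm, a list of three; "roll": the turn about the tool's z in degrees; "fingers": the finger opening in mm, from 0 to 85.4. In form: {"dp": [[tx, ty, tz], ...], "roll": [roll, ...], "fingers": [fingers, ...]}. A call has 1 to 12 rows; each row shifts and turns the commanded pose from where the row before left it, along the tool's axes as they then stand; what a row does not reach is not made up. A row lasts 1/12 s, in which the tool goes at most 41.7 mm and 7.16 degrees, less where a joint would pass 70% of its speed; a pose out of reach is approached as far as the arm can. A call is refused whole if a number of a shift passes 41.7 or a number of a turn 7.16, either way. A call with a gripper value outside its range is refused whole. The fingers move at their own pace and stop on an object; "force" is the grip in N (left out, the last holds). Time passes only in rows, so rows that do not move let the fingers close. It gives the time, the measured TCP pose, the force, the opening and the grip force at its end, in the units of the state.
- observe(): the state, without advancing time (a new reading comes with each control period).
- imaging.grab_frame(name): name is "scene" or "top" or "wrist"; returns (picture, depth): 400x640x3 uint8, red, green, blue; 400x640 float32, m along the optical axis (not along the pixel's ray), 0 where there is no reading.
- imaging.camera_model(name): a dict with "fx", "fy", "cx", "cy" (pixels), "cam_to_world" (4x4, takes a point from camera to world coordinates). Camera axes: x right, y up, looking along -z (the intrinsics and any distortion apply to the point x, -y, -z); pixel columns grow to the right and rows downward; lengths in m; the calibration is good to about 2 mm. The wrist camera is an equidistant fisheye: a pixel r from the principal point sees the ray r / f radians off the axis. A picture is of the moment at which its call begins: read the wrist's pose just before it. camera_model takes no time and is no camera call; for the wrist camera it gives the pose at the moment of the call.
- order.finish_job(): hands the job in; it is judged then, once.
The state is a dict: "time": time; "joint_positions": joint angles; "joint_vel": joint speeds; "tau": joint torques, N m; "ee_pos": TCP position; "tcp_rot": TCP orientation; "force": force on the tool from outside, world axes, zero at the start; "wrist_torque": the same for the moment, N m; "gripper_width": finger opening in m; "grasp_force": force on a finger pad.
Only numpy, scipy, OpenCV 4.12 (cv2) and the standard library are available. Lean on these libraries where they do the work, as an engineer would, in place of code of your own. Each camera call takes 0.05 s, during which the arm holds its last target. There are 200 camera calls.

## Working session

There is one attempt and no reset: what is moved stays moved. The work goes in short steps, Python scripts to look and compute and a tool call to move; the robot and the scene stay as the last step left them, time stands still between calls to the robot, and variables do not carry over. Pictures are saved under pics/ and viewed, at most 14 in all, crops included, and the job is handed in when it is done.

Besides the shell and the picture viewer there is one more tool, called after ">>>" as a command line: name --pt "numbers of a row" for each row, then --argument value for the rest. send_rows: Moves the arm, as the interface text tells. Its arguments: {"type":"object","properties":{"dp":{"type":"array","items":{"type":"array","items":{"type":"number"}}},"roll":{"type":"array","items":{"type":"number"}},"fingers":{"type":"array","items":{"type":"number"}},"force":{"type":"number"}},"required":["dp","roll","fingers"]}

```bash
mkdir -p pics; ls; python3 - <<'E'
from rig import observe, imaging
import cv2,numpy as np
s=observe();print(s)
for n in("scene","top"):
    p,d=imaging.grab_frame(n);cv2.imwrite(f"pics/{n}0.png",p[...,::-1]);np.savez(f"{n}0.npz",p=p,d=d,**{k:np.array(v) for k,v in imaging.camera_model(n).items()})
    print(imaging.camera_model(n))
E
```

```text
pics
{'time': 0.0, 'joint_positions': array([-1.20200695e+00,  8.74521427e-02,  1.75116102e-01,  1.65980351e+00,
       -2.67859710e-05,  1.57081883e+00]), 'joint_vel': array([-0.00049082, -0.00021437,  0.00243055, -0.00058789,  0.00013296,
        0.00131555]), 'tau': array([-2.70985238e-04, -5.20385778e+01,  4.64803147e+01,  1.61796261e-02,
        1.46767234e-04,  6.14458031e-06]), 'ee_pos': array([ 0.19816108, -0.5127681 ,  0.20367821]), 'tcp_rot': array([-3.14024943e+00,  2.68161750e-05,  3.68766909e-01]), 'force': array([ 0.02190972, -0.59563315, -0.61796664]), 'wrist_torque': array([-0.04488619, -0.05896357, -0.02559487]), 'grasp_force': 0.0, 'gripper_width': 0.08541406380263687}
{'fx': 509.00349802243903, 'fy': 509.00349802243903, 'cx': 322.63054242712127, 'cy': 192.08189308724434, 'cam_to_world': array([[ 0.75605403,  0.37065177, -0.53944375, -0.15106494],
       [-0.65416155,  0.45478962, -0.60435012, -0.96028599],
       [ 0.02132998,  0.80980471,  0.58631167,  0.80309198],
       [ 0.        ,  0.        ,  0.        ,  1.        ]])}
{'fx': 427.48680177400865, 'fy': 427.48680177400865, 'cx': 324.82820684302976, 'cy': 205.85027908569265, 'cam_to_world': array([[-0.02584921,  0.99826081, -0.05298269,  0.48078253],
       [-0.99950273, -0.0267661 , -0.01666937, -0.20199614],
       [-0.01805852,  0.05252545,  0.99845629,  1.09940264],
       [ 0.        ,  0.        ,  0.        ,  1.        ]])}
```

View pics/scene0.png

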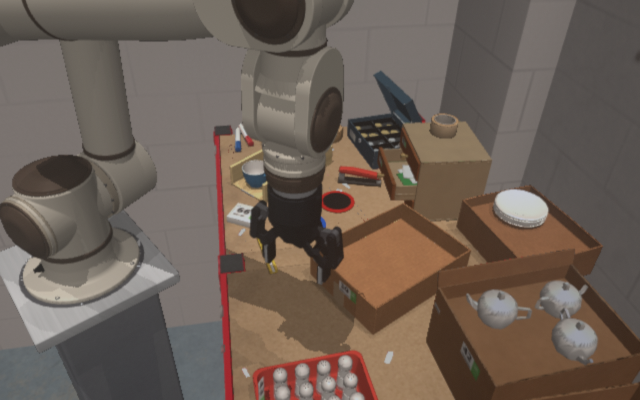

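View pics/top0.png

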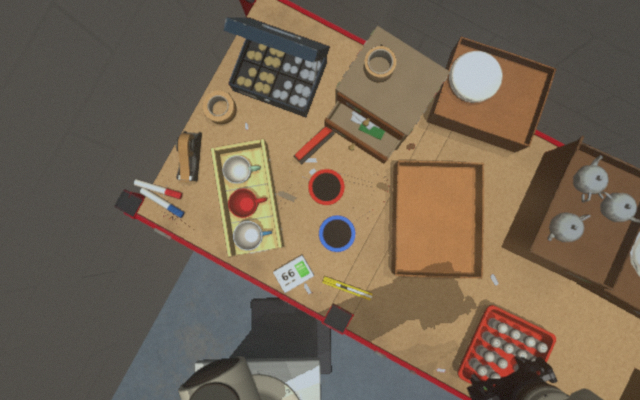

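Top view: lane at columns 210–280, rows 140–255, with mint (238,170) at the back, red (245,202) in the middle and blue (248,235) in front, handles to the right. The red pad is at (326,187), the blue pad at (337,233), and the carton's inside covers about columns 397–478, rows 165–273.

```bash
cat >h.py <<'E'
import numpy as np,cv2
def world(d,m,fish=False):
    v,u=np.mgrid[:d.shape[0],:d.shape[1]].astype(float)
    x=(u-m['cx'])/m['fx'];y=(v-m['cy'])/m['fy']
    if fish:
        r=np.hypot(x,y);k=np.where(r>1e-9,np.tan(np.minimum(r,1.5))/np.maximum(r,1e-9),1);x=x*k;y=y*k
    P=np.stack([x*d,-y*d,-d],-1);T=np.array(m['cam_to_world'])
    W=P@T[:3,:3].T+T[:3,3];W[d<=0]=np.nan;return W
def masks(p):
    h=cv2.cvtColor(p,cv2.COLOR_RGB2HSV).astype(int);H,S,V=h[...,0],h[...,1],h[...,2]
    return dict(red=((H<8)|(H>172))&(S>130)&(V>60),blue=(H>100)&(H<128)&(S>70)&(V>40),mint=(H>60)&(H<100)&(S>15)&(V>80))
def circ(P): # robust circle fit
    from scipy.optimize import least_squares
    f=lambda q:np.hypot(P[:,0]-q[0],P[:,1]-q[1])-q[2]
    return least_squares(f,[*P.mean(0),.036],loss='soft_l1',f_scale=.002).x
E
python3 - <<'E'
from h import *
z=dict(np.load('top0.npz'));W=world(z['d'],z);p=z['p']
for u,v in [(300,230),(238,170),(245,202),(248,235),(326,187),(337,233),(437,218),(400,150),(222,200)]:
    print(u,v,W[v,u].round(4))
# lane: wood rims z 0.05-0.075 in region
R=np.zeros(z['d'].shape,bool);R[130:265,200:290]=1
for lo,hi in((.045,.058),(.058,.064),(.064,.07)):print(lo,(R&(W[...,2]>lo)&(W[...,2]<hi)).sum())
h=cv2.cvtColor(p,cv2.COLOR_RGB2HSV)
wd=R&(W[...,2]>.05)&(h[...,0]>18)&(h[...,0]<35)
print(np.median(W[wd],0), cv2.minAreaRect((W[wd][:,:2]*1000).astype(np.float32)))
# pads: dark disc by color
m=masks(p)
for n,(u0,u1,v0,v1) in dict(red=(300,350,165,207),blue=(312,362,210,256)).items():
    k=np.zeros_like(R);k[v0:v1,u0:u1]=1;k&=m[n];q=W[k];q=q[np.isfinite(q[:,0])]
    print('pad',n,k.sum(),np.median(q[:,2]),circ(q[:,:2]), cv2.minEnclosingCircle((q[:,:2]*1000).astype(np.float32)))
c=np.zeros_like(R);c[140:295,380:495]=1
f=c&(W[...,2]>.028)&(W[...,2]<.04);print('floor',f.sum(),np.median(W[f],0),cv2.minAreaRect((W[f][:,:2]*1000).astype(np.float32)))
f=c&(W[...,2]>.07)&(W[...,2]<.085);print('rim',f.sum(),np.median(W[f],0),cv2.minAreaRect((W[f][:,:2]*1000).astype(np.float32)))
cv2.imwrite('pics/topcrop.png',cv2.resize(p[130:265,195:365,::-1],None,fx=4.4,fy=4.4,interpolation=cv2.INTER_CUBIC))
E
```

```text
300 230 [ 0.4787 -0.1184  0.003 ]
238 170 [0.6371 0.0375 0.0088]
245 202 [0.554  0.0205 0.0096]
248 235 [0.4694 0.0137 0.0122]
326 187 [ 0.5873 -0.188   0.0047]
337 233 [ 0.4686 -0.213   0.0059]
437 218 [ 0.4997 -0.4622  0.0316]
400 150 [ 6.785e-01 -3.817e-01 -3.000e-04]
222 200 [0.5575 0.0682 0.0539]
0.045 818
0.058 974
0.064 37
[0.59068007 0.03327676 0.05908671] ((563.970458984375, 9.658943176269531), (271.5358581542969, 135.2332763671875), 8.267134666442871)
pad red 434 0.00445509286326673 [ 0.58831361 -0.18790903  0.04098693] ((588.49365234375, -187.89892578125), 46.48530197143555)
pad blue 426 0.004223546722012861 [ 0.46801742 -0.21221553  0.04109673] ((467.7862548828125, -211.996337890625), 46.403968811035156)
floor 8559 [ 0.49697138 -0.45997048  0.03397341] ((530.2178955078125, -478.27093505859375), (247.65853881835938, 337.4691467285156), 86.61099243164062)
rim 802 [ 0.51288509 -0.4734952   0.07560522] ((522.1201171875, -438.21783447265625), (248.77195739746094, 323.38409423828125), 87.12753295898438)
```

View pics/topcrop.png

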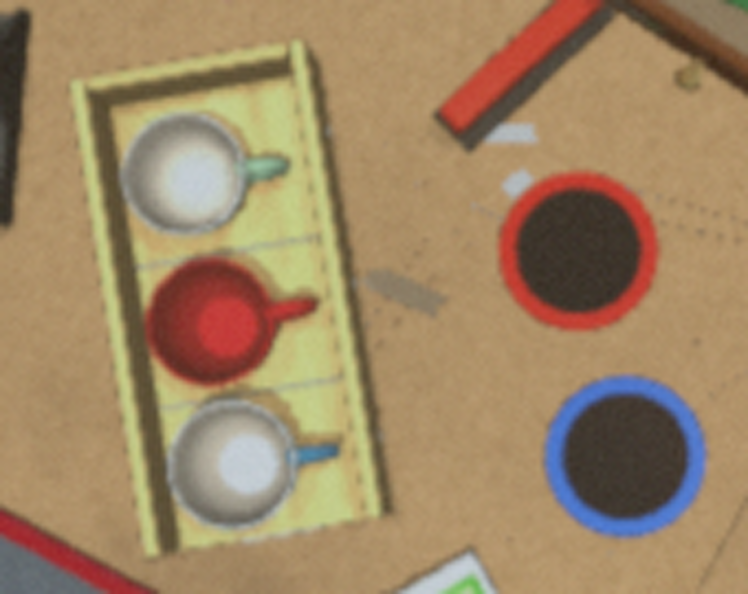

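The crop shows three cups nearest the lane's left (+y) wall with handles to the right. The red handle is turned slightly more than the others. Next I measure the rims, handles and carton.

```bash
cat >>h.py <<'E'
psi=np.radians(8.27);LO=np.array([.5640,.0097])
RL=np.array([[np.cos(psi),np.sin(psi)],[-np.sin(psi),np.cos(psi)]])  # world->lane
def tolane(xy):return (np.asarray(xy)-LO)@RL.T
def cupfit(W,c,top,handle_z):
    """rim circle centre + handle direction near guess c (world xy)"""
    q=W[np.isfinite(W[...,0])]
    for _ in range(3):
        r=np.hypot(*(q[:,:2]-c).T)
        s=q[(r>.029)&(r<.0375)&(abs(q[:,2]-top)<.006)]
        f=circ(s[:,:2]);c=f[:2]
    r=np.hypot(*(q[:,:2]-c).T)
    hh=q[(r>.040)&(r<.060)&(abs(q[:,2]-handle_z)<.007)]
    dd=hh[:,:2]-c;dd=dd[(dd@[np.sin(psi),-np.cos(psi)])>.03]
    a=np.degrees(np.median(np.arctan2(dd[:,1],dd[:,0]))) if len(dd) else np.nan
    return dict(c=c.round(4),r=f[2].round(4),n=len(s),ztop=np.median(s[:,2]).round(4),hdir=round(a+90,2),nh=len(dd),hz=np.median(hh[:,2]).round(4) if len(hh) else None,hr=np.median(np.hypot(*dd.T)).round(4) if len(dd) else None)
E
python3 - <<'E'
from h import *
z=dict(np.load('top0.npz'));W=world(z['d'],z)
for n,g,t,hz in(('red',(.554,.026),.062,.057),('blue',(.469,.018),.060,.055),('mint',(.637,.038),.056,.051)):
    f=cupfit(W,np.array(g),t,hz);print(n,f,'lane',tolane(f['c']).round(4))
c=np.zeros(z['d'].shape,np.uint8);c[140:295,380:495]=1
for lo,hi in((.029,.039),(.07,.085)):
    f=(c*(W[...,2]>lo)*(W[...,2]<hi)).astype(np.uint8)
    n,l,st,_=cv2.connectedComponentsWithStats(f);k=1+np.argmax(st[1:,4]);q=W[l==k]
    print(st[k],np.median(q,0),np.percentile(q[:,:2],[1,99],0).round(4),cv2.minAreaRect((q[:,:2]*1000).astype(np.float32)))
E
```

```text
red {'c': array([0.5495, 0.0168]), 'r': np.float64(0.0344), 'n': 126, 'ztop': np.float64(0.0613), 'hdir': np.float64(9.8), 'nh': 22, 'hz': np.float64(0.0585), 'hr': np.float64(0.048)} lane [-0.0133  0.0091]
blue {'c': array([0.4693, 0.0226]), 'r': np.float64(0.0339), 'n': 49, 'ztop': np.float64(0.0597), 'hdir': np.float64(7.04), 'nh': 48, 'hz': np.float64(0.0585), 'hr': np.float64(0.0501)} lane [-0.0919  0.0264]
mint {'c': array([0.6333, 0.0317]), 'r': np.float64(0.0333), 'n': 127, 'ztop': np.float64(0.055), 'hdir': np.float64(6.3), 'nh': 22, 'hz': np.float64(0.0522), 'hr': np.float64(0.0464)} lane [0.0717 0.0118]
[ 397  164   81  111 8350] [ 0.49678715 -0.46064292  0.03397124] [[ 0.3673 -0.5575]
 [ 0.6296 -0.363 ]] ((498.2359619140625, -460.21075439453125), (195.663818359375, 269.6312255859375), 86.6959228515625)
[395 160  89 118 770] [ 0.50365119 -0.48321402  0.07561141] [[ 0.3574 -0.5656]
 [ 0.6402 -0.3477]] ((498.1484680175781, -456.86151123046875), (209.1458282470703, 277.334716796875), 87.04847717285156)
```

```bash
cat >>h.py <<'E'
def plan(tgt,yaw=None,n=12,src=None,syaw=None):
    """n equal world steps from the measured pose (tool down); prints dp rows (mm) and roll (deg)"""
    from rig import observe
    s=observe()
    p=np.array(s['ee_pos'] if src is None else src,float);y=np.degrees(s['tcp_rot'][2]) if syaw is None else syaw
    yaw=y if yaw is None else yaw
    dy=(yaw-y+180)%360-180;w=(np.array(tgt)-p)*1000/n;rows=[]
    for i in range(n):
        a=np.radians(y+dy*i/n);c,si=np.cos(a),np.sin(a)
        rows.append([round(c*w[0]+si*w[1],1),round(si*w[0]-c*w[1],1),round(-w[2],1)])
    print('from',p.round(4),round(y,2),'d',(w*n).round(1))
    if abs(dy)<.3: rows=rows[0],'x',n
    print('dp',rows,'roll',round(-dy/n,2))
E
python3 -c "
from h import *
plan((.55,-.02,.25),98.27,18)"
```

```text
from [ 0.1982 -0.5128  0.2037] 21.13 d [351.8 492.8  46.3]
dp [[np.float64(28.1), np.float64(-18.5), np.float64(-2.6)], [np.float64(29.4), np.float64(-16.3), np.float64(-2.6)], [np.float64(30.5), np.float64(-14.1), np.float64(-2.6)], [np.float64(31.5), np.float64(-11.8), np.float64(-2.6)], [np.float64(32.3), np.float64(-9.4), np.float64(-2.6)], [np.float64(32.9), np.float64(-6.9), np.float64(-2.6)], [np.float64(33.3), np.float64(-4.5), np.float64(-2.6)], [np.float64(33.6), np.float64(-2.0), np.float64(-2.6)], [np.float64(33.6), np.float64(0.6), np.float64(-2.6)], [np.float64(33.5), np.float64(3.1), np.float64(-2.6)], [np.float64(33.2), np.float64(5.6), np.float64(-2.6)], [np.float64(32.7), np.float64(8.0), np.float64(-2.6)], [np.float64(32.0), np.float64(10.4), np.float64(-2.6)], [np.float64(31.1), np.float64(12.8), np.float64(-2.6)], [np.float64(30.1), np.float64(15.1), np.float64(-2.6)], [np.float64(28.9), np.float64(17.3), np.float64(-2.6)], [np.float64(27.5), np.float64(19.4), np.float64(-2.6)], [np.float64(26.0), np.float64(21.4), np.float64(-2.6)]] roll -4.29
```

>>> send_rows --pt "28 -18.5 -2.6" --pt "29.5 -16.5 -2.6" --pt "30.5 -14 -2.6" --pt "31.5 -12 -2.6" --pt "32.5 -9.5 -2.6" --pt "33 -7 -2.6" --pt "33.5 -4.5 -2.6" --pt "33.5 -2 -2.6" --pt "33.5 0.5 -2.6" --pt "33.5 3 -2.6" --pt "33 5.5 -2.6" --pt "32.5 8 -2.6" --roll '[-4.29,-4.29,-4.29,-4.29,-4.29,-4.29,-4.29,-4.29,-4.29,-4.29,-4.29,-4.29]' --fingers '[85,85,85,30,30,30,30,30,30,30,30,30]' --force 60

```text
time: 1.1
ee_pos: [0.4328, -0.1825, 0.2356]
tcp_rot: [-3.141, -0.0, 1.271]
force: [0.3, -0.7, -0.6]
gripper_width: 0.0302
grasp_force: 0.0
```

>>> send_rows --pt "32 10.5 -2.6" --pt "31 13 -2.6" --pt "30 15 -2.6" --pt "29 17.5 -2.6" --pt "27.5 19.5 -2.6" --pt "26 21.5 -2.6" --pt "0 0 0" --pt "0 0 0" --roll '[-4.29,-4.29,-4.29,-4.29,-4.29,-4.29,0,0]' --fingers '[30,30,30,30,30,30,30,30]'

```text
time: 1.77
ee_pos: [0.5503, -0.0183, 0.2502]
tcp_rot: [-3.14, -0.0, 1.719]
force: [-0.8, -0.4, 0.2]
gripper_width: 0.0302
grasp_force: 0.0
```

```bash
cat >>h.py <<'E'
def look(tag,name='wrist',save=True):
    from rig import imaging
    m=imaging.camera_model(name);p,d=imaging.grab_frame(name)
    np.savez(tag+'.npz',p=p,d=d,**{k:np.array(v) for k,v in m.items()})
    if save:cv2.imwrite(f'pics/{tag}.png',p[...,::-1])
    return p,d,world(d,m,name=='wrist')
CUPS=dict(red=((.5495,.0168),.062,.057),blue=((.4693,.0187),.060,.055),mint=((.6333,.0317),.056,.051))
E
python3 - <<'E'
from h import *
p,d,W=look('w1')
from rig import imaging;print(imaging.camera_model('wrist')['cam_to_world'].round(3))
for n,(g,t,hz) in CUPS.items():
    f=cupfit(W,np.array(g),t,hz);print(n,f,'lane',tolane(f['c']).round(4))
E
```

```text
[[ 0.989 -0.14  -0.042  0.539]
 [ 0.146  0.942  0.302  0.058]
 [-0.003 -0.305  0.952  0.42 ]
 [ 0.     0.     0.     1.   ]]
red {'c': array([0.5492, 0.0165]), 'r': np.float64(0.0342), 'n': 534, 'ztop': np.float64(0.061), 'hdir': np.float64(10.36), 'nh': 67, 'hz': np.float64(0.0588), 'hr': np.float64(0.0458)} lane [-0.0137  0.0089]
blue {'c': array([0.4699, 0.0223]), 'r': np.float64(0.0342), 'n': 188, 'ztop': np.float64(0.0595), 'hdir': np.float64(3.32), 'nh': 355, 'hz': np.float64(0.0589), 'hr': np.float64(0.0489)} lane [-0.0913  0.026 ]
mint {'c': array([0.6328, 0.0312]), 'r': np.float64(0.0333), 'n': 489, 'ztop': np.float64(0.055), 'hdir': np.float64(6.09), 'nh': 62, 'hz': np.float64(0.0525), 'hr': np.float64(0.0465)} lane [0.0712 0.0114]
```

View pics/w1.png

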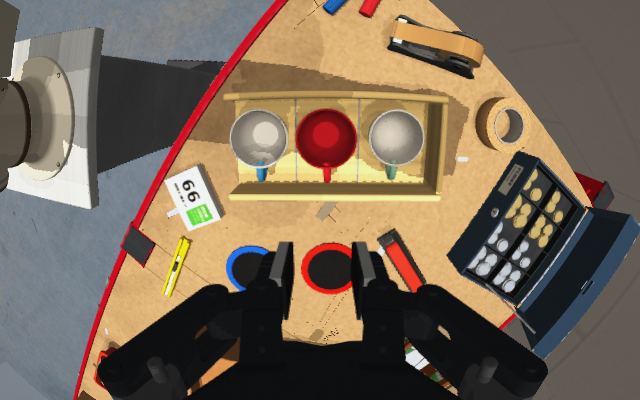

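The wrist view shows all three cups in the lane: blue (259,138), red (326,138) and mint (396,137). Their handles point down at (262,172), (326,172) and (391,172). The blue fit had locked onto the side wall, so I refit from a better guess.

```bash
sed -i 's/(.4693,.0187)/(.4657,.0045)/' h.py; python3 - <<'E'
from h import *
for tag,fi in(('top0',0),('w1',1)):
    z=dict(np.load(tag+'.npz'));W=world(z['d'],z,fi);M=masks(z['p'])
    for n,(g,t,hz) in CUPS.items():
        f=cupfit(W,np.array(g),t,hz);c=f['c'];print(tag,n,f,'lane',tolane(c).round(4))
        q=W[M[n]];q=q[np.isfinite(q[:,0])]
        r=np.hypot(*(q[:,:2]-c).T);k=(r>.039)&(r<.062)&(q[:,2]>.03)&(((q[:,:2]-c)@[np.sin(psi),-np.cos(psi)])>.034)&((abs((q[:,:2]-c)@[np.cos(psi),np.sin(psi)]))<.015)
        e=q[k]; m=np.median(e,0); dv=m[:2]-c
        print('   handle px',k.sum(),m.round(4),'r',np.hypot(*dv).round(4),'dir',np.degrees(np.arctan2(dv[1],dv[0])).round(2)+90,'rmax',r[k].max().round(4), 'line',np.degrees(np.arctan2(*cv2.fitLine(e[:,:2].astype(np.float32),cv2.DIST_L1,0,.001,.001)[:2].ravel()[::-1])).round(1))
E
```

```text
top0 red {'c': array([0.5495, 0.0168]), 'r': np.float64(0.0344), 'n': 126, 'ztop': np.float64(0.0613), 'hdir': np.float64(9.8), 'nh': 22, 'hz': np.float64(0.0585), 'hr': np.float64(0.048)} lane [-0.0133  0.0091]
   handle px 21 [ 0.5571 -0.0309  0.0554] r 0.0483 dir 9.030000000000001 rmax 0.055 line -88.7
top0 blue {'c': array([0.47  , 0.0063]), 'r': np.float64(0.0343), 'n': 119, 'ztop': np.float64(0.0596), 'hdir': np.float64(6.92), 'nh': 22, 'hz': np.float64(0.0583), 'hr': np.float64(0.0462)} lane [-0.0935  0.0102]
   handle px 8 [ 0.4759 -0.0428  0.0541] r 0.0495 dir 6.840000000000003 rmax 0.0544 line 88.6
top0 mint {'c': array([0.6333, 0.0317]), 'r': np.float64(0.0333), 'n': 127, 'ztop': np.float64(0.055), 'hdir': np.float64(6.3), 'nh': 22, 'hz': np.float64(0.0522), 'hr': np.float64(0.0464)} lane [0.0717 0.0118]
   handle px 11 [ 0.6364 -0.0139  0.0496] r 0.0457 dir 3.8599999999999994 rmax 0.0528 line -77.2
w1 red {'c': array([0.5492, 0.0165]), 'r': np.float64(0.0342), 'n': 534, 'ztop': np.float64(0.061), 'hdir': np.float64(10.36), 'nh': 67, 'hz': np.float64(0.0588), 'hr': np.float64(0.0458)} lane [-0.0137  0.0089]
   handle px 87 [ 0.5579 -0.0282  0.0555] r 0.0456 dir 11.040000000000006 rmax 0.0554 line 88.8
w1 blue {'c': array([0.47 , 0.006]), 'r': np.float64(0.0343), 'n': 514, 'ztop': np.float64(0.0593), 'hdir': np.float64(6.62), 'nh': 69, 'hz': np.float64(0.0592), 'hr': np.float64(0.0461)} lane [-0.0936  0.0099]
   handle px 33 [ 0.4779 -0.0425  0.0488] r 0.0491 dir 9.25 rmax 0.0556 line 88.1
w1 mint {'c': array([0.6328, 0.0312]), 'r': np.float64(0.0333), 'n': 489, 'ztop': np.float64(0.055), 'hdir': np.float64(6.09), 'nh': 62, 'hz': np.float64(0.0525), 'hr': np.float64(0.0465)} lane [0.0712 0.0114]
   handle px 60 [ 0.6367 -0.0149  0.0498] r 0.0463 dir 4.810000000000002 rmax 0.0528 line -87.5
```

```bash
python3 - <<'E'
from h import *
z=dict(np.load('top0.npz'));W=world(z['d'],z)
for x0,x1,y0,y1 in((.50,.66,-.32,-.1),(.66,.72,-.32,-.1),(.38,.52,-.33,-.1),(.35,.46,-.3,.15)):
    k=(W[...,0]>x0)&(W[...,0]<x1)&(W[...,1]>y0)&(W[...,1]<y1);print(x0,x1,np.percentile(W[k][:,2],[50,95,99.5]).round(3))
plan((.4765,-.0425,.12),97,12)
E
```

```text
0.5 0.66 [0.001 0.007 0.114]
0.66 0.72 [0.008 0.116 0.17 ]
0.38 0.52 [0.001 0.008 0.021]
0.35 0.46 [0.001 0.022 0.061]
from [ 0.5498 -0.0192  0.2505] 98.39 d [ -73.3  -23.3 -130.5]
dp [[np.float64(-1.0), np.float64(-6.3), np.float64(10.9)], [np.float64(-1.0), np.float64(-6.3), np.float64(10.9)], [np.float64(-1.1), np.float64(-6.3), np.float64(10.9)], [np.float64(-1.1), np.float64(-6.3), np.float64(10.9)], [np.float64(-1.1), np.float64(-6.3), np.float64(10.9)], [np.float64(-1.1), np.float64(-6.3), np.float64(10.9)], [np.float64(-1.1), np.float64(-6.3), np.float64(10.9)], [np.float64(-1.1), np.float64(-6.3), np.float64(10.9)], [np.float64(-1.1), np.float64(-6.3), np.float64(10.9)], [np.float64(-1.1), np.float64(-6.3), np.float64(10.9)], [np.float64(-1.2), np.float64(-6.3), np.float64(10.9)], [np.float64(-1.2), np.float64(-6.3), np.float64(10.9)]] roll 0.12
```

>>> send_rows --pt "-1.8 -10.5 18" --pt "-1.8 -10.5 18" --pt "-1.8 -10.5 18" --pt "-1.8 -10.5 18" --pt "-1.8 -10.5 18" --pt "-1.8 -10.5 18" --pt "-1.8 -10.5 18" --pt "0 0 0" --pt "0 0 0" --roll '[0.2,0.2,0.2,0.2,0.2,0.2,0.2,0,0]' --fingers '[30,30,30,30,30,30,30,30,30]'

```text
time: 2.57
ee_pos: [0.4777, -0.0429, 0.1252]
tcp_rot: [-3.141, -0.0, 1.69]
force: [0.1, 0.0, -0.3]
gripper_width: 0.0301
grasp_force: 0.0
```

```bash
cat >>h.py <<'E'
def check(tag,n,g,t,hz):
    from rig import observe
    s=observe();p,d,W=look(tag);f=cupfit(W,np.array(g),t,hz);c=f['c'];M=masks(p)
    print('tcp',s['ee_pos'].round(4),np.degrees(s['tcp_rot']).round(2));print(n,f)
    q=W[M[n]];q=q[np.isfinite(q[:,0])];a=np.radians(f['hdir'] if np.isfinite(f['hdir']) else 8)
    b=(q[:,:2]-c)@np.array([np.sin(a),-np.cos(a)]);l=(q[:,:2]-c)@np.array([np.cos(a),np.sin(a)])
    k=(b>.038)&(b<.06)&(abs(l)<.012)&(abs(q[:,2]-hz)<.008)
    if k.sum()>5:
        m=np.median(q[k],0);lo,hi=np.percentile(l[k],[3,97]);print('handle px',k.sum(),m.round(4),'lateral',lo.round(4),hi.round(4),'tops',np.percentile(q[k][:,2],[50,95]).round(4))
    return f
E
python3 -c "
from h import *
check('w2','blue',(.470,.006),.060,.055)"
```

```text
tcp [ 0.4777 -0.0429  0.1252] [-1.7996e+02 -1.0000e-02  9.6830e+01]
blue {'c': array([0.4697, 0.0058]), 'r': np.float64(0.0341), 'n': 1333, 'ztop': np.float64(0.0591), 'hdir': np.float64(6.54), 'nh': 155, 'hz': np.float64(0.0592), 'hr': np.float64(0.046)}
handle px 130 [ 0.4757 -0.0387  0.0546] lateral -0.0024 0.0041 tops [0.0546 0.056 ]
```

View pics/w2.png

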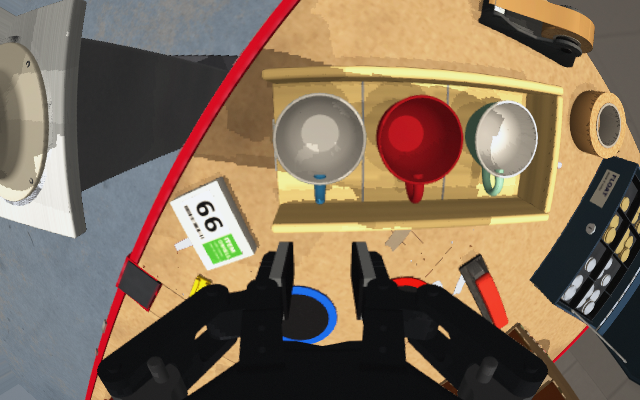

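The wrist view shows the blue cup at (320,138) with its handle at (320,188), close to midway between the fingers. It needs about 1.7 mm of sideways correction before descending and pinching.

>>> send_rows --pt "0 -1.7 10" --pt "0 0 15" --pt "0 0 15" --pt "0 0 15" --pt "0 0 15" --pt "0 0 15" --pt "0 0 10" --pt "0 0 0" --pt "0 0 0" --roll '[0,0,0,0,0,0,0,0,0]' --fingers '[30,30,30,30,30,30,30,30,30]'

```text
time: 3.37
ee_pos: [0.4772, -0.0423, 0.0303]
tcp_rot: [-3.141, -0.0, 1.692]
force: [0.3, -0.5, 0.6]
gripper_width: 0.0298
grasp_force: 0.0
```

>>> send_rows --pt "0 0 0" --pt "0 0 0" --pt "0 0 0" --pt "0 0 0" --pt "0 0 0" --pt "0 0 0" --roll '[0,0,0,0,0,0]' --fingers '[15,10,0,0,0,0]' --force 60

```text
time: 3.87
ee_pos: [0.4771, -0.0423, 0.0304]
tcp_rot: [3.141, 0.0, 1.692]
force: [0.2, -0.1, -0.6]
gripper_width: 0.0001
grasp_force: 0.0
```

```bash
python3 -c "
from h import *
check('w3','blue',(.470,.006),.060,.055)
from rig import observe
s=observe();print(s['ee_pos'],s['gripper_width'],s['grasp_force'],s['force'])"
```

```text
tcp [ 0.4771 -0.0423  0.0304] [179.98   0.    96.95]
blue {'c': array([0.4699, 0.0057]), 'r': np.float64(0.034), 'n': 3698, 'ztop': np.float64(0.059), 'hdir': np.float64(7.35), 'nh': 40, 'hz': np.float64(0.0592), 'hr': np.float64(0.0406)}
handle px 67 [ 0.4746 -0.0335  0.0547] lateral -0.0039 0.0034 tops [0.0547 0.0558]
[ 0.47708827 -0.04227726  0.0303233 ] 0.00027884977216600064 0.0 [ 0.41962821 -0.0687007   0.39138729]
```

View pics/w3.png

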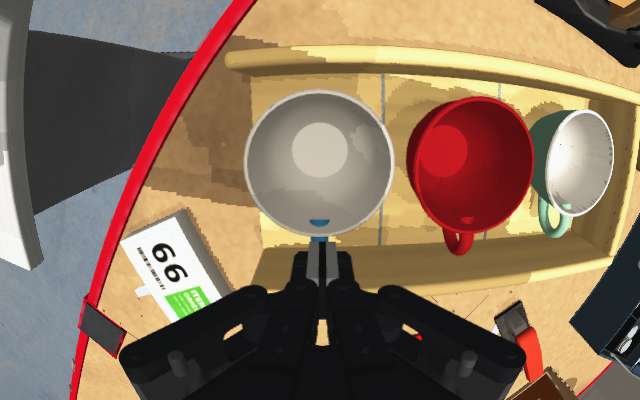

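The fingers shut with nothing between them. The blue handle is still visible at (319,238), just beyond the pads. I'll check where the pads really are using depth.

```bash
python3 - <<'E'
from h import *
z=dict(np.load('w3.npz'));W=world(z['d'],z,1)
for v in range(215,345,8): print(v,[tuple((W[v,u]*1000).round(0)) for u in(300,312,319,323,332)],z['p'][v,323])
E
```

```text
215 [(np.float64(463.0), np.float64(-26.0), np.float64(44.0)), (np.float64(470.0), np.float64(-26.0), np.float64(41.0)), (np.float64(474.0), np.float64(-26.0), np.float64(41.0)), (np.float64(476.0), np.float64(-25.0), np.float64(41.0)), (np.float64(481.0), np.float64(-24.0), np.float64(42.0))] [145 136 124]
223 [(np.float64(464.0), np.float64(-27.0), np.float64(52.0)), (np.float64(470.0), np.float64(-27.0), np.float64(49.0)), (np.float64(474.0), np.float64(-26.0), np.float64(52.0)), (np.float64(476.0), np.float64(-25.0), np.float64(53.0)), (np.float64(480.0), np.float64(-25.0), np.float64(51.0))] [ 38  91 120]
231 [(np.float64(465.0), np.float64(-28.0), np.float64(60.0)), (np.float64(471.0), np.float64(-28.0), np.float64(58.0)), (np.float64(474.0), np.float64(-27.0), np.float64(58.0)), (np.float64(476.0), np.float64(-27.0), np.float64(58.0)), (np.float64(480.0), np.float64(-26.0), np.float64(58.0))] [143 136 122]
239 [(np.float64(464.0), np.float64(-58.0), np.float64(7.0)), (np.float64(471.0), np.float64(-34.0), np.float64(54.0)), (np.float64(475.0), np.float64(-33.0), np.float64(55.
[... 3453 characters left out ...]
(np.float64(482.0), np.float64(-47.0), np.float64(106.0))] [237 201 138]
335 [(np.float64(469.0), np.float64(-26.0), np.float64(135.0)), (np.float64(474.0), np.float64(-49.0), np.float64(110.0)), (np.float64(488.0), np.float64(-152.0), np.float64(-1.0)), (np.float64(492.0), np.float64(-152.0), np.float64(-1.0)), (np.float64(482.0), np.float64(-49.0), np.float64(109.0))] [237 201 139]
343 [(np.float64(469.0), np.float64(-27.0), np.float64(138.0)), (np.float64(475.0), np.float64(-50.0), np.float64(113.0)), (np.float64(489.0), np.float64(-162.0), np.float64(-0.0)), (np.float64(493.0), np.float64(-162.0), np.float64(-1.0)), (np.float64(482.0), np.float64(-49.0), np.float64(113.0))] [231 189 125]
```

```bash
python3 - <<'E'
from h import *
p,d,W=look('s3','scene',False)
cv2.imwrite('pics/s3.png',cv2.resize(p[120:280,200:400,::-1],None,fx=4,fy=3.75,interpolation=cv2.INTER_CUBIC))
p,d,W=look('t3','top',False)
E
```

```text
(no output)
```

View pics/s3.png

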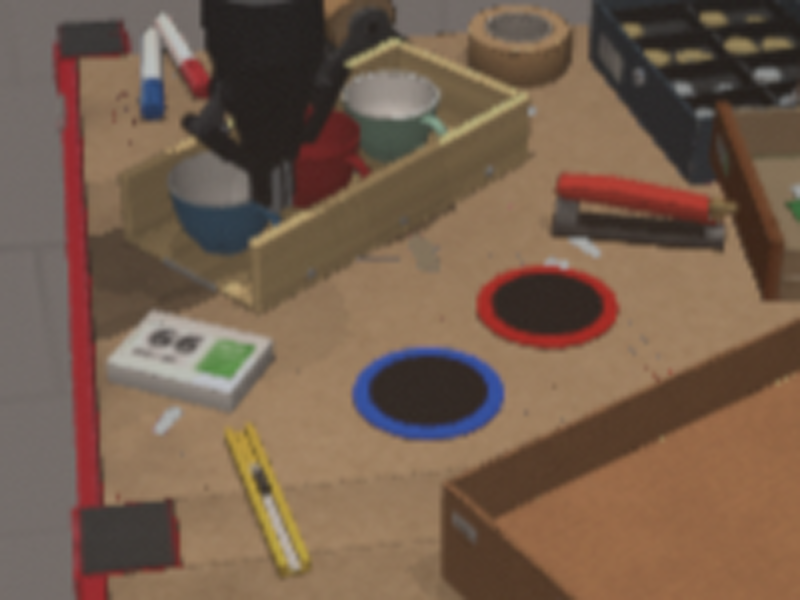

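```bash
python3 - <<'E'
import cv2,numpy as np
a=cv2.imread('pics/w3.png')[205:335,270:375];b=np.load('s3.npz')['p'][155:195,240:290,::-1]
a=cv2.resize(a,(484,600),interpolation=cv2.INTER_CUBIC)*1.0;b=cv2.resize(b,(310,248),interpolation=cv2.INTER_CUBIC)
o=np.zeros((600,800,3));o[:,:484]=a;o[:248,490:]=b
cv2.imwrite('pics/z3.png',np.clip(o*1.6,0,255).astype(np.uint8))
E
```

```text
(no output)
```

View pics/z3.png

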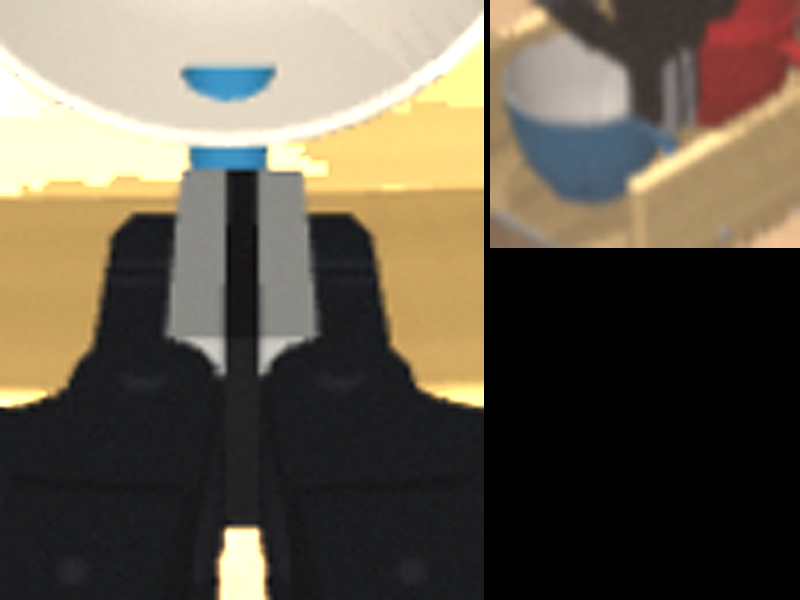

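```bash
python3 - <<'E'
from h import *
z=dict(np.load('w2.npz'));W=world(z['d'],z,1)
for u in(274,284,290,356,362,372):
    print(u,[(v,*(W[v,u]*1000).round(0).astype(int)) for v in range(236,290,6)])
z=dict(np.load('s3.npz'));W=world(z['d'],z)
for u in(262,266,270,273): print(u,[(v,*(W[v,u]*1000).round(0).astype(int),*z['p'][v,u]) for v in range(155,184,3)])
E
```

```text
274 [(236, np.int64(434), np.int64(-108), np.int64(-1)), (242, np.int64(435), np.int64(-115), np.int64(-1)), (248, np.int64(435), np.int64(-123), np.int64(-1)), (254, np.int64(454), np.int64(-38), np.int64(163)), (260, np.int64(456), np.int64(-35), np.int64(175)), (266, np.int64(456), np.int64(-34), np.int64(181)), (272, np.int64(457), np.int64(-34), np.int64(186)), (278, np.int64(458), np.int64(-34), np.int64(190)), (284, np.int64(459), np.int64(-33), np.int64(197))]
284 [(236, np.int64(445), np.int64(-106), np.int64(0)), (242, np.int64(458), np.int64(-35), np.int64(156)), (248, np.int64(459), np.int64(-35), np.int64(163)), (254, np.int64(459), np.int64(-34), np.int64(169)), (260, np.int64(460), np.int64(-33), np.int64(176)), (266, np.int64(461), np.int64(-34), np.int64(181)), (272, np.int64(461), np.int64(-34), np.int64(186)), (278, np.int64(462), np.int64(-34), np.int64(190)), (284, np.int64(462), np.int64(-37), np.int64(190))]
290 [(236, np.int64(451), np.int64(-105), np.int64(1)), (242, np.int64(461), np.int64(-34), np.int64(157)), (248, np.int64(462), np.int64(-34), np.int64(16
[... 4899 characters left out ...]
nt64(491), np.int64(-45), np.int64(85), np.uint8(63), np.uint8(39), np.uint8(37)), (167, np.int64(490), np.int64(-45), np.int64(76), np.uint8(61), np.uint8(42), np.uint8(39)), (170, np.int64(488), np.int64(-48), np.int64(69), np.uint8(58), np.uint8(43), np.uint8(41)), (173, np.int64(525), np.int64(5), np.int64(17), np.uint8(78), np.uint8(46), np.uint8(44)), (176, np.int64(525), np.int64(6), np.int64(6), np.uint8(106), np.uint8(89), np.uint8(65)), (179, np.int64(474), np.int64(-66), np.int64(56), np.uint8(176), np.uint8(153), np.uint8(108)), (182, np.int64(471), np.int64(-69), np.int64(50), np.uint8(107), np.uint8(90), np.uint8(64))]<stdin>:6: RuntimeWarning: invalid value encountered in cast
```

Depth from both cameras shows the shut fingertips at z ≈ 0.060, while the reported TCP is at 0.030. The fingers therefore closed just above the handle: the real tips sit about 30 mm behind the reported TCP, while x and y agree. Before going lower I check the clearance of the gripper's wider parts.

```bash
python3 - <<'E'
from h import *
z=dict(np.load('w2.npz'));W=world(z['d'],z,1);P=z['p'].max(-1)
a=np.radians(96.83-90);c=np.array([.4777,-.0429])
q=W[(P<75)&(W[...,2]>.13)&(W[...,2]<.32)];l=(q[:,:2]-c)@[np.cos(a),np.sin(a)];b=(q[:,:2]-c)@[-np.sin(a),np.cos(a)]
for k in range(0,100,10):
    s=(abs(l)>=k/1000)&(abs(l)<k/1000+.01)
    if s.sum()>5:print(k,'minz over tip',(np.percentile(q[s,2],1)-.155).round(3),'b',np.percentile(b[s],[1,99]).round(3))
E
```

```text
0 minz over tip 0.07 b [0.009 0.02 ]
10 minz over tip 0.004 b [-0.008  0.02 ]
20 minz over tip 0.008 b [0.006 0.018]
30 minz over tip 0.04 b [-0.012  0.013]
40 minz over tip 0.047 b [-0.011  0.013]
50 minz over tip 0.06 b [0.003 0.014]
60 minz over tip 0.079 b [0.003 0.014]
```

>>> send_rows --pt "0 0 0" --pt "0 0 0" --pt "0 0 0" --pt "0 0 0" --roll '[0,0,0,0]' --fingers '[30,30,30,30]'

```text
time: 4.35
ee_pos: [0.477, -0.0422, 0.0302]
tcp_rot: [-3.142, -0.0, 1.692]
force: [0.3, -0.1, 0.1]
gripper_width: 0.0299
grasp_force: 0.0
```

>>> send_rows --pt "0 -1 6" --pt "0 0 8" --pt "0 0 8" --pt "0 0 7" --pt "0 0 0" --pt "0 0 0" --roll '[0,0,0,0,0,0]' --fingers '[30,30,30,30,30,30]'

```text
time: 4.85
ee_pos: [0.4755, -0.0423, 0.0004]
tcp_rot: [-3.14, -0.0, 1.692]
force: [-0.3, -0.2, 0.3]
gripper_width: 0.03
grasp_force: 0.0
```

>>> send_rows --pt "0 0 0" --pt "0 0 0" --pt "0 0 0" --pt "0 0 0" --pt "0 0 0" --pt "0 0 0" --roll '[0,0,0,0,0,0]' --fingers '[16,12,8,0,0,0]' --force 60

```text
time: 5.35
ee_pos: [0.4762, -0.0425, 0.0016]
tcp_rot: [3.141, 0.0, 1.692]
force: [-0.7, -1.2, 3.2]
gripper_width: 0.0071
grasp_force: 58.7
```

```bash
python3 -c "
from h import *
check('w4','blue',(.470,.006),.060,.055)
from rig import observe
s=observe();print(s['ee_pos'],s['gripper_width'],s['grasp_force'],s['force'])"
```

```text
tcp [ 0.4762 -0.0425  0.0016] [1.7997e+02 1.0000e-02 9.6950e+01]
blue {'c': array([0.4702, 0.0056]), 'r': np.float64(0.0339), 'n': 5738, 'ztop': np.float64(0.0589), 'hdir': np.float64(7.41), 'nh': 753, 'hz': np.float64(0.0589), 'hr': np.float64(0.0442)}
handle px 338 [ 0.476  -0.0382  0.0545] lateral -0.0035 0.0035 tops [0.0545 0.0557]
[ 0.47622832 -0.04248836  0.00153588] 0.007253906969613725 58.72907248944102 [-1.23713058 -1.02174695  2.87641072]
```

The handle is gripped at 7 mm. Now I lift and carry the blue cup to its pad.

>>> send_rows --pt "0 0 -4" --pt "0 0 -10" --pt "0 0 -16" --pt "0 0 -20" --pt "0 0 -20" --pt "0 0 -16" --pt "0 0 -8" --pt "0 0 -2" --pt "0 0 0" --roll '[0,0,0,0,0,0,0,0,0]' --fingers '[0,0,0,0,0,0,0,0,0]' --force 80

```text
time: 6.15
ee_pos: [0.4763, -0.0424, 0.0974]
tcp_rot: [3.141, 0.0, 1.692]
force: [-0.2, -0.2, -2.1]
gripper_width: 0.0063
grasp_force: 78.0
```

```bash
python3 -c "
from h import *
check('w5','blue',(.470,.006),.154,.149)
plan((.4742,-.2604,.0975),96.95,10)"
```

```text
tcp [ 0.4763 -0.0424  0.0974] [1.7997e+02 1.0000e-02 9.6950e+01]
blue {'c': array([0.4704, 0.0059]), 'r': np.float64(0.0338), 'n': 6423, 'ztop': np.float64(0.1541), 'hdir': np.float64(7.12), 'nh': 751, 'hz': np.float64(0.15), 'hr': np.float64(0.0441)}
handle px 310 [ 0.476  -0.0378  0.1504] lateral -0.0031 0.0031 tops [0.1504 0.1516]
from [ 0.4758 -0.0424  0.0966] 96.95 d [  -1.6 -218.     0.9]
dp ([np.float64(-21.6), np.float64(-2.8), np.float64(-0.1)], 'x', 10) roll 0.0
```

View pics/w5.png

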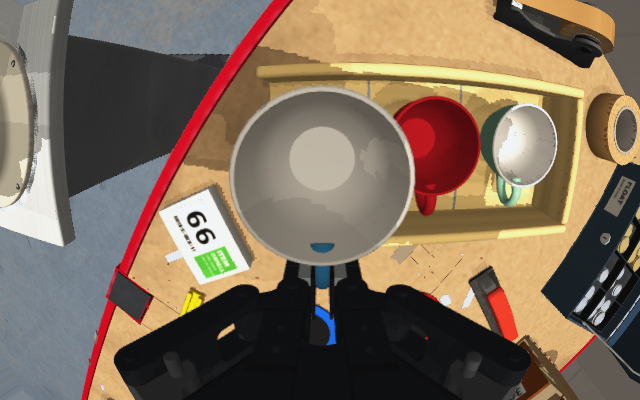

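The blue cup is lifted (rim around (322,175)), hanging level at z 0.154, with red and mint undisturbed at (435,145) and (525,145).

>>> send_rows --pt "-6 -0.8 0" --pt "-14 -1.8 0" --pt "-22 -2.8 0" --pt "-28 -3.6 0" --pt "-30 -3.9 0" --pt "-30 -3.9 0" --pt "-28 -3.6 0" --pt "-26 -3.4 0" --pt "-18 -2.3 0" --pt "-10 -1.4 0" --pt "-4 -0.5 0" --pt "0 0 0" --roll '[0,0,0,0,0,0,0,0,0,0,0,0]' --fingers '[0,0,0,0,0,0,0,0,0,0,0,0]'

```text
time: 7.2
ee_pos: [0.4739, -0.2605, 0.0964]
tcp_rot: [-3.141, -0.001, 1.691]
force: [0.1, 1.0, -1.5]
gripper_width: 0.0064
grasp_force: 78.0
```

>>> send_rows --pt "0 0 6" --pt "0 0 14" --pt "0 0 18" --pt "0 0 18" --pt "0 0 16" --pt "0 0 12" --pt "0 0 6" --pt "0 0 3" --pt "0 0 1.5" --pt "0 0 0" --pt "0 0 0" --roll '[0,0,0,0,0,0,0,0,0,0,0]' --fingers '[0,0,0,0,0,0,0,0,0,0,0]'

```text
time: 8.12
ee_pos: [0.4749, -0.2604, 0.0035]
tcp_rot: [3.141, 0.001, 1.692]
force: [-0.9, -0.8, -1.4]
gripper_width: 0.0062
grasp_force: 78.0
```

```bash
python3 -c "
from h import *
check('w6','blue',(.468,-.212),.060,.055)
from rig import observe
s=observe();print(s['ee_pos'],s['gripper_width'],s['grasp_force'],s['force'])
plan((.4742,-.2604,-.0005),96.95,10)"
```

```text
tcp [ 0.4749 -0.2604  0.0035] [1.7994e+02 4.0000e-02 9.6950e+01]
blue {'c': array([ 0.469 , -0.2121]), 'r': np.float64(0.0338), 'n': 6447, 'ztop': np.float64(0.0602), 'hdir': np.float64(7.13), 'nh': 751, 'hz': np.float64(0.0559), 'hr': np.float64(0.0441)}
handle px 302 [ 0.4746 -0.2559  0.0563] lateral -0.0031 0.0031 tops [0.0563 0.0577]
[ 0.47484831 -0.26043524  0.00353651] 0.00662501040983943 78.00790718307326 [ 0.12695203  0.11363069 -0.90415638]
from [ 0.4748 -0.2604  0.0035] 96.95 d [-0.6  0.  -4. ]
dp ([np.float64(0.0), np.float64(-0.1), np.float64(0.4)], 'x', 10) roll 0.0
```

>>> send_rows --pt "0 -0.8 1.5" --pt "0 0 1.2" --pt "0 0 0.8" --pt "0 0 0.4" --pt "0 0 0" --pt "0 0 0" --roll '[0,0,0,0,0,0]' --fingers '[0,0,0,0,0,0]'

```text
time: 8.67
ee_pos: [0.4739, -0.2606, -0.0004]
tcp_rot: [3.141, 0.001, 1.692]
force: [-1.7, -1.2, 5.7]
gripper_width: 0.0064
grasp_force: 79.2
```

```bash
python3 -c "
from h import *
from rig import observe
s=observe();print(s['ee_pos'],s['gripper_width'],s['grasp_force'],s['force'])
check('w7','blue',(.468,-.212),.060,.055)"
```

```text
[ 4.73900216e-01 -2.60632541e-01 -4.41837272e-04] 0.006435978297588706 79.23403805068801 [-1.6936907  -1.20368624  5.66939368]
tcp [ 4.739e-01 -2.606e-01 -4.000e-04] [1.7995e+02 5.0000e-02 9.6940e+01]
blue {'c': array([ 0.468 , -0.2126]), 'r': np.float64(0.0341), 'n': 4805, 'ztop': np.float64(0.0572), 'hdir': np.float64(7.25), 'nh': 661, 'hz': np.float64(0.0528), 'hr': np.float64(0.0439)}
handle px 308 [ 0.4736 -0.2562  0.0525] lateral -0.0031 0.0031 tops [0.0525 0.0538]
```

>>> send_rows --pt "0 0 0" --pt "0 0 0" --pt "0 0 0" --pt "0 0 -6" --pt "0 0 -14" --pt "0 0 -24" --pt "0 0 -26" --pt "0 0 -20" --pt "0 0 -12" --pt "0 0 -6" --roll '[0,0,0,0,0,0,0,0,0,0]' --fingers '[15,30,30,30,30,30,30,30,30,30]' --force 60

```text
time: 9.55
ee_pos: [0.4743, -0.2606, 0.1088]
tcp_rot: [3.14, 0.001, 1.692]
force: [0.4, 0.0, -0.4]
gripper_width: 0.0302
grasp_force: 0.0
```

```bash
python3 -c "
from h import *
check('w8','blue',(.468,-.212),.058,.053)"
```

```text
tcp [ 0.4743 -0.2606  0.1088] [1.7988e+02 8.0000e-02 9.6950e+01]
blue {'c': array([ 0.4677, -0.2123]), 'r': np.float64(0.0341), 'n': 1479, 'ztop': np.float64(0.0571), 'hdir': np.float64(7.07), 'nh': 160, 'hz': np.float64(0.0518), 'hr': np.float64(0.046)}
handle px 165 [ 0.4737 -0.2568  0.0525] lateral -0.0031 0.0039 tops [0.0525 0.0539]
```

>>> send_rows --pt "12 6 0" --pt "25 13 0" --pt "30 15 0" --pt "30 15.5 0" --pt "30 15.5 0" --pt "30 15.5 0" --pt "30 15.5 0" --pt "20 10 0" --pt "10 5 0" --pt "0 0 0" --pt "0 0 0" --roll '[-0.4,-0.4,-0.4,-0.4,-0.4,-0.4,-0.4,-0.4,0,0,0]' --fingers '[30,30,30,30,30,30,30,30,30,30,30]'

```text
time: 10.52
ee_pos: [0.5507, -0.0288, 0.1057]
tcp_rot: [-3.14, -0.0, 1.749]
force: [0.6, -0.5, -0.6]
gripper_width: 0.0297
grasp_force: 0.0
```

```bash
python3 -c "
from h import *
check('w9','red',(.5492,.0166),.062,.057)"
```

```text
tcp [ 0.5507 -0.0288  0.1057] [-1.7989e+02 -1.0000e-02  1.0022e+02]
red {'c': array([0.5494, 0.0164]), 'r': np.float64(0.0341), 'n': 1570, 'ztop': np.float64(0.061), 'hdir': np.float64(9.6), 'nh': 169, 'hz': np.float64(0.0588), 'hr': np.float64(0.0457)}
handle px 196 [ 0.5572 -0.0277  0.0558] lateral -0.0039 0.0042 tops [0.0558 0.0576]
```

>>> send_rows --pt "-2.2 3.2 6" --pt "-2.1 3.2 14" --pt "0 0 20" --pt "0 0 20" --pt "0 0 18" --pt "0 0 14" --pt "0 0 8" --pt "0 0 2.5" --pt "0 0 0" --pt "0 0 0" --roll '[0.4,0,0,0,0,0,0,0,0,0]' --fingers '[30,30,30,30,30,30,30,30,30,30]'

```text
time: 11.4
ee_pos: [0.5587, -0.0329, 0.005]
tcp_rot: [3.141, 0.0, 1.74]
force: [0.6, 0.0, 0.3]
gripper_width: 0.03
grasp_force: 0.0
```

```bash
python3 -c "
from h import *
check('w10','red',(.5492,.0166),.062,.057);plan((.5578,-.0319,.003),99.8,1)"
```

```text
tcp [ 0.5587 -0.0329  0.005 ] [1.7995e+02 1.0000e-02 9.9710e+01]
red {'c': array([0.5496, 0.0164]), 'r': np.float64(0.0339), 'n': 5640, 'ztop': np.float64(0.0609), 'hdir': np.float64(10.15), 'nh': 1524, 'hz': np.float64(0.0586), 'hr': np.float64(0.0457)}
handle px 398 [ 0.5574 -0.0269  0.056 ] lateral -0.0041 0.0041 tops [0.056  0.0576]
from [ 0.5589 -0.0327  0.0053] 99.72 d [-1.1  0.8 -2.3]
dp ([np.float64(1.0), np.float64(-1.0), np.float64(2.3)], 'x', 1) roll -0.08
```

>>> send_rows --pt "0.5 -0.4 2" --pt "0 0 0" --pt "0 0 0" --pt "0 0 0" --pt "0 0 0" --pt "0 0 0" --pt "0 0 0" --pt "0 0 0" --roll '[-0.2,0,0,0,0,0,0,0]' --fingers '[30,30,16,12,8,0,0,0]' --force 80

```text
time: 12.12
ee_pos: [0.558, -0.032, 0.0026]
tcp_rot: [3.141, 0.0, 1.744]
force: [-0.1, 0.6, 2.7]
gripper_width: 0.006
grasp_force: 78.2
```

```bash
python3 -c "
from h import *
from rig import observe
s=observe();print(s['ee_pos'],s['gripper_width'],s['grasp_force'],s['force'])
check('w11','red',(.5492,.0166),.062,.057)"
```

```text
[ 0.55803037 -0.03200899  0.00256654] 0.005994760918857549 78.19967035627997 [-0.08794919  0.62665917  2.66780133]
tcp [ 0.558  -0.032   0.0026] [1.7997e+02 1.0000e-02 9.9950e+01]
red {'c': array([0.5497, 0.0163]), 'r': np.float64(0.0339), 'n': 5799, 'ztop': np.float64(0.061), 'hdir': np.float64(10.05), 'nh': 665, 'hz': np.float64(0.0587), 'hr': np.float64(0.0444)}
handle px 319 [ 0.5575 -0.0269  0.0563] lateral -0.0031 0.0031 tops [0.0563 0.0576]
```

>>> send_rows --pt "0 0 -4" --pt "0 0 -10" --pt "0 0 -16" --pt "0 0 -20" --pt "0 0 -20" --pt "0 0 -16" --pt "0 0 -8" --pt "0 0 -4" --pt "0 0 0" --roll '[0,0,0,0,0,0,0,0,0]' --fingers '[0,0,0,0,0,0,0,0,0]'

```text
time: 12.92
ee_pos: [0.5581, -0.032, 0.1009]
tcp_rot: [3.141, 0.0, 1.744]
force: [0.2, -0.7, -1.5]
gripper_width: 0.0062
grasp_force: 78.0
```

>>> send_rows --pt "-6 0 0" --pt "-14 0.3 0" --pt "-22 0.3 0" --pt "-28 0.3 0" --pt "-30 0.3 0" --pt "-30 0.3 0" --pt "-28 0.3 0" --pt "-24 0.3 0" --pt "-16 0.3 0" --pt "-8 0.3 0" --pt "-2 0 0" --pt "0 0 0" --roll '[0,0,0,0,0,0,0,0,0,0,0,0]' --fingers '[0,0,0,0,0,0,0,0,0,0,0,0]'

```text
time: 13.92
ee_pos: [0.5962, -0.2364, 0.0998]
tcp_rot: [-3.141, -0.001, 1.744]
force: [-1.0, -0.3, -1.2]
gripper_width: 0.0058
grasp_force: 78.0
```

>>> send_rows --pt "0 0 6" --pt "0 0 14" --pt "0 0 18" --pt "0 0 18" --pt "0 0 16" --pt "0 0 12" --pt "0 0 6" --pt "0 0 3" --pt "0 0 1.5" --pt "0 0 0" --pt "0 0 0" --roll '[0,0,0,0,0,0,0,0,0,0,0]' --fingers '[0,0,0,0,0,0,0,0,0,0,0]'

```text
time: 14.83
ee_pos: [0.5969, -0.2365, 0.0068]
tcp_rot: [3.14, 0.001, 1.744]
force: [0.7, 0.5, -1.9]
gripper_width: 0.006
grasp_force: 78.0
```

```bash
python3 -c "
from h import *
check('w12','red',(.5884,-.1879),.064,.059);plan((.5967,-.2362,.0006),99.95,1)"
```

```text
tcp [ 0.5969 -0.2365  0.0068] [1.7993e+02 4.0000e-02 9.9950e+01]
red {'c': array([ 0.5885, -0.1881]), 'r': np.float64(0.0338), 'n': 6616, 'ztop': np.float64(0.0644), 'hdir': np.float64(10.08), 'nh': 777, 'hz': np.float64(0.0596), 'hr': np.float64(0.0445)}
handle px 324 [ 0.5963 -0.2315  0.0603] lateral -0.0031 0.0031 tops [0.0603 0.0616]
from [ 0.5969 -0.2366  0.0068] 99.95 d [-0.2  0.4 -6.2]
dp ([np.float64(0.4), np.float64(-0.2), np.float64(6.2)], 'x', 1) roll 0.0
```

>>> send_rows --pt "0 0 2.2" --pt "0 0 1.8" --pt "0 0 1.2" --pt "0 0 0.7" --pt "0 0 0.3" --pt "0 0 0" --pt "0 0 0" --roll '[0,0,0,0,0,0,0]' --fingers '[0,0,0,0,0,0,0]'

```text
time: 15.47
ee_pos: [0.5967, -0.2367, 0.0005]
tcp_rot: [3.141, 0.001, 1.744]
force: [-2.6, -0.6, 5.7]
gripper_width: 0.0063
grasp_force: 79.1
```

>>> send_rows --pt "0 0 0" --pt "0 0 0" --pt "0 0 0" --pt "0 0 -6" --pt "0 0 -14" --pt "0 0 -24" --pt "0 0 -26" --pt "0 0 -20" --pt "0 0 -12" --pt "0 0 -6" --pt "0 0 0" --roll '[0,0,0,0,0,0,0,0,0,0,0]' --fingers '[15,30,30,30,30,30,30,30,30,30,30]' --force 60

```text
time: 16.38
ee_pos: [0.5969, -0.2365, 0.1087]
tcp_rot: [3.14, 0.001, 1.745]
force: [0.3, 0.0, 0.2]
gripper_width: 0.0298
grasp_force: 0.0
```

```bash
python3 -c "
from h import *
check('w13','red',(.5884,-.1879),.060,.055);plan((.637,-.017,.106),95.8,10)"
```

```text
tcp [ 0.5969 -0.2365  0.1087] [1.7992e+02 5.0000e-02 9.9950e+01]
red {'c': array([ 0.5879, -0.1882]), 'r': np.float64(0.0341), 'n': 1527, 'ztop': np.float64(0.0591), 'hdir': np.float64(9.9), 'nh': 162, 'hz': np.float64(0.0535), 'hr': np.float64(0.0459)}
handle px 185 [ 0.5961 -0.2319  0.0537] lateral -0.0038 0.0039 tops [0.0537 0.0555]
from [ 0.5965 -0.2364  0.1073] 99.95 d [ 40.5 219.4  -1.3]
dp [[np.float64(20.9), np.float64(7.8), np.float64(0.1)], [np.float64(21.0), np.float64(7.6), np.float64(0.1)], [np.float64(21.0), np.float64(7.5), np.float64(0.1)], [np.float64(21.1), np.float64(7.3), np.float64(0.1)], [np.float64(21.1), np.float64(7.2), np.float64(0.1)], [np.float64(21.2), np.float64(7.0), np.float64(0.1)], [np.float64(21.2), np.float64(6.9), np.float64(0.1)], [np.float64(21.3), np.float64(6.7), np.float64(0.1)], [np.float64(21.3), np.float64(6.6), np.float64(0.1)], [np.float64(21.4), np.float64(6.4), np.float64(0.1)]] roll 0.41
```

Red stands on its pad within 0.6 mm. Next is the mint cup.

>>> send_rows --pt "10 3.6 0" --pt "20 7 0" --pt "26 9 0" --pt "28 9.5 0" --pt "30 10 0" --pt "30 10 0" --pt "28 9 0" --pt "22 7 0" --pt "12 3.7 0" --pt "6 1.8 0" --pt "0 0 0" --pt "0 0 0" --roll '[0.4,0.4,0.4,0.4,0.4,0.4,0.4,0.4,0.4,0.4,0,0]' --fingers '[30,30,30,30,30,30,30,30,30,30,30,30]'

```text
time: 17.43
ee_pos: [0.6354, -0.0164, 0.1067]
tcp_rot: [-3.14, 0.0, 1.675]
force: [0.8, -0.0, -0.8]
gripper_width: 0.0302
grasp_force: 0.0
```

```bash
python3 -c "
from h import *
f=check('w14','mint',(.6330,.0314),.056,.051);a=np.radians(f['hdir']);t=f['c']+.049*np.array([np.sin(a),-np.cos(a)]);print(t);plan((*t,-.0035),f['hdir']+90,1)"
```

```text
tcp [ 0.6354 -0.0164  0.1067] [-179.92    0.     95.98]
mint {'c': array([0.6334, 0.0311]), 'r': np.float64(0.0331), 'n': 1482, 'ztop': np.float64(0.055), 'hdir': np.float64(6.07), 'nh': 153, 'hz': np.float64(0.052), 'hr': np.float64(0.0459)}
handle px 161 [ 0.6385 -0.0133  0.0505] lateral -0.003 0.0039 tops [0.0505 0.0523]
[ 0.63858143 -0.01762528]
from [ 0.6355 -0.0169  0.107 ] 95.93 d [   3.1   -0.7 -110.5]
dp ([np.float64(-1.0), np.float64(3.0), np.float64(110.5)], 'x', 1) roll -0.14
```

>>> send_rows --pt "-0.5 1.7 6" --pt "-0.5 1.7 14" --pt "0 0 20" --pt "0 0 20" --pt "0 0 18" --pt "0 0 14" --pt "0 0 10" --pt "0 0 6" --pt "0 0 2.2" --pt "0 0 0" --pt "0 0 0" --roll '[0,0,0,0,0,0,0,0,0,0,0]' --fingers '[30,30,30,30,30,30,30,30,30,30,30]'

```text
time: 18.4
ee_pos: [0.6398, -0.0172, -0.0018]
tcp_rot: [3.14, 0.0, 1.674]
force: [-0.1, 0.1, 0.6]
gripper_width: 0.0298
grasp_force: 0.0
```

>>> send_rows --pt "0 0 0" --pt "0 0 0" --pt "0 0 0" --pt "0 0 0" --pt "0 0 0" --pt "0 0 0" --roll '[0,0,0,0,0,0]' --fingers '[16,12,8,0,0,0]' --force 80

```text
time: 18.9
ee_pos: [0.6396, -0.0171, -0.0019]
tcp_rot: [3.141, 0.0, 1.675]
force: [-2.2, -0.8, 6.0]
gripper_width: 0.0061
grasp_force: 78.3
```

>>> send_rows --pt "0 0 -4" --pt "0 0 -10" --pt "0 0 -16" --pt "0 0 -20" --pt "0 0 -25" --pt "0 0 -25" --pt "0 0 -20" --pt "0 0 -12" --pt "0 0 -8" --pt "0 0 0" --roll '[0,0,0,0,0,0,0,0,0,0]' --fingers '[0,0,0,0,0,0,0,0,0,0]'

```text
time: 19.73
ee_pos: [0.6399, -0.0171, 0.139]
tcp_rot: [3.14, 0.0, 1.675]
force: [0.7, -0.1, -2.1]
gripper_width: 0.0062
grasp_force: 77.9
```

```bash
python3 -c "
from h import *
f=check('w15','mint',(.6330,.0314),.195,.190)
b=.049*np.array([np.cos(np.radians(186)),np.sin(np.radians(186))])
plan((.498-.0485,-.459,.137),5.9,20)"
```

```text
tcp [ 0.6399 -0.0171  0.139 ] [1.7988e+02 2.0000e-02 9.5950e+01]
mint {'c': array([0.6349, 0.0312]), 'r': np.float64(0.0328), 'n': 6172, 'ztop': np.float64(0.1951), 'hdir': np.float64(6.09), 'nh': 791, 'hz': np.float64(0.1909), 'hr': np.float64(0.0441)}
handle px 311 [ 0.6396 -0.0115  0.1918] lateral -0.0029 0.0031 tops [0.1918 0.1931]
from [ 0.6395 -0.0171  0.1374] 95.95 d [-1.900e+02 -4.419e+02 -4.000e-01]
dp [[np.float64(-21.0), np.float64(-11.7), np.float64(0.0)], [np.float64(-21.8), np.float64(-10.1), np.float64(0.0)], [np.float64(-22.6), np.float64(-8.3), np.float64(0.0)], [np.float64(-23.2), np.float64(-6.5), np.float64(0.0)], [np.float64(-23.6), np.float64(-4.7), np.float64(0.0)], [np.float64(-23.9), np.float64(-2.8), np.float64(0.0)], [np.float64(-24.0), np.float64(-0.9), np.float64(0.0)], [np.float64(-24.0), np.float64(1.0), np.float64(0.0)], [np.float64(-23.9), np.float64(2.8), np.float64(0.0)], [np.float64(-23.6), np.float64(4.7), np.float64(0.0)], [np.float64(-23.1), np.float64(6.6), np.float64(0.0)], [np.float64(-22.6), np.float64(8.3), np.float64(0.0)], [np.float64(-21.8), np.float64(10.1), np.float64(0.0)], [np.float64(-21.0), np.float64(11.8), np.float64(0.0)], [np.float64(-20.0), np.float64(13.4), np.float64(0.0)], [np.float64(-18.9), np.float64(14.9), np.float64(0.0)], [np.float64(-17.6), np.float64(16.3), np.float64(0.0)], [np.float64(-16.3), np.float64(17.7), np.float64(0.0)], [np.float64(-14.9), np.float64(18.9), np.float64(0.0)], [np.float64(-13.3), np.float64(20.0), np.float64(0.0)]] roll 4.5
```

>>> send_rows --pt "-10.5 -5.8 0" --pt "-10.5 -5.8 0" --pt "-21.8 -10.1 0" --pt "-22.6 -8.3 0" --pt "-23.2 -6.5 0" --pt "-23.6 -4.7 0" --pt "-23.9 -2.8 0" --pt "-24 -0.9 0" --pt "-24 1 0" --pt "-23.9 2.8 0" --pt "-23.6 4.7 0" --pt "-23.1 6.6 0" --roll '[2.25,2.25,4.5,4.5,4.5,4.5,4.5,4.5,4.5,4.5,4.5,4.5]' --fingers '[0,0,0,0,0,0,0,0,0,0,0,0]'

```text
time: 20.78
ee_pos: [0.5327, -0.2616, 0.1363]
tcp_rot: [-3.14, 0.001, 0.804]
force: [-0.0, -0.2, -1.8]
gripper_width: 0.0061
grasp_force: 78.0
```

>>> send_rows --pt "-22.6 8.3 0" --pt "-21.8 10.1 0" --pt "-21 11.8 0" --pt "-20 13.4 0" --pt "-18.9 14.9 0" --pt "-17.6 16.3 0" --pt "-16.3 17.7 0" --pt "-14.9 18.9 0" --pt "-6.7 10 0" --pt "-6.7 10 0" --pt "0 0 0" --pt "0 0 0" --roll '[4.5,4.5,4.5,4.5,4.5,4.5,4.5,4.5,2.25,2.25,0,0]' --fingers '[0,0,0,0,0,0,0,0,0,0,0,0]'

```text
time: 21.78
ee_pos: [0.4481, -0.4587, 0.1368]
tcp_rot: [-3.141, 0.0, 0.103]
force: [-0.4, 0.5, -2.2]
gripper_width: 0.0056
grasp_force: 78.0
```

```bash
python3 - <<'E'
from h import *
from rig import observe
s=observe();print(s['ee_pos'],np.degrees(s['tcp_rot']))
p,d,W=look('w16');f=cupfit(W,np.array((.498,-.459)),.195,.190);print(f)
T=look('t16','top',False)[2];f=cupfit(T,np.array((.498,-.459)),.195,.190);print(f)
k=(W[...,2]>.07)&(W[...,2]<.082)&(W[...,0]>.33)&(W[...,0]<.67)&(W[...,1]>-.6)&(W[...,1]<-.33)
n,l,st,_=cv2.connectedComponentsWithStats(k.astype(np.uint8))
print(k.sum(),cv2.minAreaRect((W[k][:,:2]*1000).astype(np.float32)))
E
```

```text
[ 0.4480522  -0.45866795  0.13684614] [-1.79944360e+02  2.80962193e-02  5.91786217e+00]
{'c': array([ 0.4968, -0.4538]), 'r': np.float64(0.033), 'n': 5257, 'ztop': np.float64(0.1934), 'hdir': nan, 'nh': 0, 'hz': np.float64(0.1893), 'hr': None}
{'c': array([ 0.4968, -0.4513]), 'r': np.float64(0.0334), 'n': 119, 'ztop': np.float64(0.1941), 'hdir': nan, 'nh': 0, 'hz': np.float64(0.1894), 'hr': None}
4197 ((497.0321044921875, -457.9562683105469), (209.17605590820312, 275.5637512207031), 87.00257873535156)
```

View pics/w16.png

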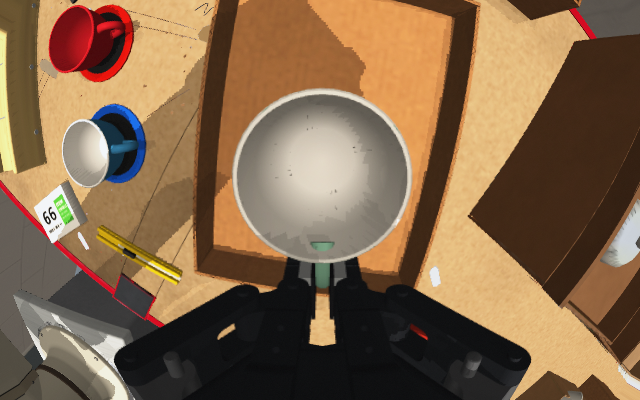

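The wrist view shows the mint cup at (322,175) held over the carton, whose walls run at columns 205–450. Red and blue stand on their pads at (85,40) and (92,152). The cup needs a shift of about 5 mm towards -y, then lowering.

>>> send_rows --pt "0 2.5 6" --pt "0.2 2.5 12" --pt "0 0 18" --pt "0 0 20" --pt "0 0 18" --pt "0 0 14" --pt "0 0 9" --pt "0 0 5" --pt "0 0 2" --pt "0 0 0" --pt "0 0 0" --roll '[0,0,0,0,0,0,0,0,0,0,0]' --fingers '[0,0,0,0,0,0,0,0,0,0,0]'

```text
time: 22.8
ee_pos: [0.4497, -0.4639, 0.0342]
tcp_rot: [3.141, -0.001, 0.104]
force: [-0.3, 0.3, -1.0]
gripper_width: 0.0064
grasp_force: 78.0
```

```bash
python3 - <<'E'
from h import *
from rig import observe
s=observe();print(s['ee_pos'],s['force'])
p,d,W=look('w17');f=cupfit(W,np.array((.498,-.459)),.090,.085);print(f)
E
```

```text
[ 0.44971393 -0.46392239  0.03421648] [-0.26168899  0.32016722 -0.95171439]
{'c': array([ 0.4984, -0.4589]), 'r': np.float64(0.0328), 'n': 6345, 'ztop': np.float64(0.0903), 'hdir': nan, 'nh': 0, 'hz': np.float64(0.0861), 'hr': None}
```

>>> send_rows --pt "0 0 2.5" --pt "0 0 2.2" --pt "0 0 1.6" --pt "0 0 1" --pt "0 0 0.6" --pt "0 0 0.2" --pt "0 0 0" --pt "0 0 0" --roll '[0,0,0,0,0,0,0,0]' --fingers '[0,0,0,0,0,0,0,0]'

```text
time: 23.52
ee_pos: [0.4492, -0.4638, 0.0262]
tcp_rot: [3.141, -0.0, 0.104]
force: [-3.6, 2.2, 5.2]
gripper_width: 0.0065
grasp_force: 79.3
```

>>> send_rows --pt "0 0 0" --pt "0 0 0" --pt "0 0 0" --pt "0 0 -6" --pt "0 0 -14" --pt "0 0 -24" --pt "0 0 -26" --pt "0 0 -20" --pt "0 0 -14" --pt "0 0 -6" --pt "0 0 0" --roll '[0,0,0,0,0,0,0,0,0,0,0]' --fingers '[15,30,30,30,30,30,30,30,30,30,30]' --force 60

```text
time: 24.43
ee_pos: [0.4499, -0.4641, 0.1371]
tcp_rot: [3.14, -0.002, 0.104]
force: [0.4, -0.3, -0.8]
gripper_width: 0.0299
grasp_force: 0.0
```

```bash
python3 - <<'E'
from h import *
p,d,W=look('w18');f=cupfit(W,np.array((.498,-.459)),.084,.08);print(f)
plan((.5967,-.2367,.109),99.95,18)
E
```

```text
{'c': array([ 0.4976, -0.4584]), 'r': np.float64(0.0331), 'n': 1455, 'ztop': np.float64(0.0832), 'hdir': nan, 'nh': 0, 'hz': np.float64(0.0786), 'hr': None}
from [ 0.4496 -0.4638  0.1355] 5.95 d [147.1 227.1 -26.5]
dp [[np.float64(9.4), np.float64(-11.7), np.float64(1.5)], [np.float64(10.5), np.float64(-10.8), np.float64(1.5)], [np.float64(11.4), np.float64(-9.8), np.float64(1.5)], [np.float64(12.2), np.float64(-8.7), np.float64(1.5)], [np.float64(13.0), np.float64(-7.6), np.float64(1.5)], [np.float64(13.6), np.float64(-6.4), np.float64(1.5)], [np.float64(14.1), np.float64(-5.1), np.float64(1.5)], [np.float64(14.5), np.float64(-3.8), np.float64(1.5)], [np.float64(14.8), np.float64(-2.4), np.float64(1.5)], [np.float64(15.0), np.float64(-1.1), np.float64(1.5)], [np.float64(15.0), np.float64(0.3), np.float64(1.5)], [np.float64(14.9), np.float64(1.7), np.float64(1.5)], [np.float64(14.7), np.float64(3.0), np.float64(1.5)], [np.float64(14.4), np.float64(4.3), np.float64(1.5)], [np.float64(13.9), np.float64(5.6), np.float64(1.5)], [np.float64(13.4), np.float64(6.9), np.float64(1.5)], [np.float64(12.7), np.float64(8.1), np.float64(1.5)], [np.float64(11.9), np.float64(9.2), np.float64(1.5)]] roll -5.22
```

Mint is centred in the carton at (0.4976, −0.4584). Now I return for the red cup.

>>> send_rows --pt "9.4 -11.7 1.5" --pt "10.5 -10.8 1.5" --pt "11.4 -9.8 1.5" --pt "12.2 -8.7 1.5" --pt "13 -7.6 1.5" --pt "13.6 -6.4 1.5" --pt "14.1 -5.1 1.5" --pt "14.5 -3.8 1.5" --pt "14.8 -2.4 1.5" --pt "15 -1.1 1.5" --pt "15 0.3 1.5" --pt "14.9 1.7 1.5" --roll '[-5.22,-5.22,-5.22,-5.22,-5.22,-5.22,-5.22,-5.22,-5.22,-5.22,-5.22,-5.22]' --fingers '[30,30,30,30,30,30,30,30,30,30,30,30]'

```text
time: 25.48
ee_pos: [0.547, -0.3113, 0.1154]
tcp_rot: [-3.139, -0.0, 1.202]
force: [-0.4, -1.2, -1.5]
gripper_width: 0.0305
grasp_force: 0.0
```

>>> send_rows --pt "14.7 3 1.5" --pt "14.4 4.3 1.5" --pt "13.9 5.6 1.5" --pt "13.4 6.9 1.5" --pt "12.7 8.1 1.5" --pt "11.9 9.2 1.5" --pt "0 0 0" --pt "0 0 0" --roll '[-5.22,-5.22,-5.22,-5.22,-5.22,-5.22,0,0]' --fingers '[30,30,30,30,30,30,30,30]'

```text
time: 26.15
ee_pos: [0.5959, -0.2359, 0.1067]
tcp_rot: [-3.139, -0.001, 1.743]
force: [-0.2, 0.9, -0.3]
gripper_width: 0.0301
grasp_force: 0.0
```

```bash
python3 -c "
from h import *
check('w19','red',(.5884,-.1879),.060,.055);plan((.5967,-.2367,.0005),99.95,1)"
```

```text
tcp [ 0.5959 -0.2359  0.1067] [-1.7988e+02 -7.0000e-02  9.9890e+01]
red {'c': array([ 0.5879, -0.1882]), 'r': np.float64(0.0341), 'n': 1557, 'ztop': np.float64(0.0591), 'hdir': np.float64(10.5), 'nh': 154, 'hz': np.float64(0.0537), 'hr': np.float64(0.0456)}
handle px 188 [ 0.5961 -0.2318  0.0539] lateral -0.0039 0.0038 tops [0.0539 0.0559]
from [ 0.5958 -0.2366  0.1071] 99.81 d [ 9.000e-01 -1.000e-01 -1.066e+02]
dp ([np.float64(-0.3), np.float64(0.9), np.float64(106.6)], 'x', 1) roll -0.14
```

>>> send_rows --pt "-0.3 0.9 6" --pt "0 0 14" --pt "0 0 20" --pt "0 0 20" --pt "0 0 18" --pt "0 0 14" --pt "0 0 9" --pt "0 0 4" --pt "0 0 1.2" --pt "0 0 0" --pt "0 0 0" --roll '[0,0,0,0,0,0,0,0,0,0,0]' --fingers '[30,30,30,30,30,30,30,30,30,30,30]'

```text
time: 27.12
ee_pos: [0.5977, -0.2372, 0.0031]
tcp_rot: [3.14, 0.001, 1.743]
force: [-0.1, -0.6, -0.3]
gripper_width: 0.0302
grasp_force: 0.0
```

```bash
python3 -c "
from h import *
plan((.5967,-.2366,.0005),99.95,1)"
```

```text
from [ 0.5977 -0.2372  0.0031] 99.89 d [-1.   0.6 -2.6]
dp ([np.float64(0.8), np.float64(-0.9), np.float64(2.6)], 'x', 1) roll -0.06
```

>>> send_rows --pt "0.8 -0.9 2.4" --pt "0 0 0" --pt "0 0 0" --pt "0 0 0" --pt "0 0 0" --pt "0 0 0" --pt "0 0 0" --pt "0 0 0" --roll '[0,0,0,0,0,0,0,0]' --fingers '[30,30,16,12,8,0,0,0]' --force 80

```text
time: 27.78
ee_pos: [0.5965, -0.2363, 0.0]
tcp_rot: [3.141, 0.0, 1.744]
force: [-0.8, -0.2, 3.2]
gripper_width: 0.0065
grasp_force: 78.2
```

>>> send_rows --pt "0 0 -4" --pt "0 0 -10" --pt "0 0 -16" --pt "0 0 -20" --pt "0 0 -20" --pt "0 0 -16" --pt "0 0 -10" --pt "0 0 -4" --pt "0 0 0" --pt "0 0 0" --roll '[0,0,0,0,0,0,0,0,0,0]' --fingers '[0,0,0,0,0,0,0,0,0,0]'

```text
time: 28.62
ee_pos: [0.596, -0.2361, 0.0989]
tcp_rot: [-3.141, -0.0, 1.744]
force: [-0.6, -0.4, -2.1]
gripper_width: 0.0061
grasp_force: 77.9
```

```bash
python3 -c "
from h import *
check('w20','red',(.5884,-.1879),.160,.155);plan((.5578,-.0320,.100),99.95,10)"
```

```text
tcp [ 0.596  -0.2361  0.0989] [-1.7995e+02 -3.0000e-02  9.9910e+01]
red {'c': array([ 0.5878, -0.1882]), 'r': np.float64(0.034), 'n': 5251, 'ztop': np.float64(0.1578), 'hdir': np.float64(10.03), 'nh': 636, 'hz': np.float64(0.1531), 'hr': np.float64(0.0442)}
handle px 316 [ 0.5956 -0.2316  0.1532] lateral -0.003 0.0031 tops [0.1532 0.1544]
from [ 0.5958 -0.236   0.0985] 99.91 d [-38.  204.    1.5]
dp ([np.float64(20.7), np.float64(-0.2), np.float64(-0.2)], 'x', 10) roll -0.0
```

>>> send_rows --pt "6 0 0" --pt "14 0 0" --pt "22 0 0" --pt "28 -0.2 0" --pt "30 -0.2 0" --pt "30 -0.2 0" --pt "28 -0.2 0" --pt "24 -0.2 0" --pt "15 0 0" --pt "8 0 0" --pt "2 0 0" --pt "0 0 0" --roll '[0,0,0,0,0,0,0,0,0,0,0,0]' --fingers '[0,0,0,0,0,0,0,0,0,0,0,0]'

```text
time: 29.67
ee_pos: [0.5594, -0.0319, 0.0996]
tcp_rot: [-3.141, 0.0, 1.745]
force: [0.3, 0.6, -2.2]
gripper_width: 0.0067
grasp_force: 78.0
```

>>> send_rows --pt "0 0 6" --pt "0 0 14" --pt "0 0 18" --pt "0 0 18" --pt "0 0 16" --pt "0 0 10" --pt "0 0 5" --pt "0 0 2" --pt "0 0 0" --pt "0 0 0" --roll '[0,0,0,0,0,0,0,0,0,0]' --fingers '[0,0,0,0,0,0,0,0,0,0]'

```text
time: 30.5
ee_pos: [0.5602, -0.0327, 0.0115]
tcp_rot: [3.14, 0.0, 1.743]
force: [0.7, 0.9, -1.8]
gripper_width: 0.0062
grasp_force: 78.0
```

```bash
python3 -c "
from h import *
check('w21','red',(.5494,.0165),.068,.063);plan((.5578,-.0318,.0025),99.95,1)"
```

```text
tcp [ 0.5602 -0.0327  0.0115] [1.7994e+02 2.0000e-02 9.9900e+01]
red {'c': array([0.5518, 0.0153]), 'r': np.float64(0.0337), 'n': 7393, 'ztop': np.float64(0.0695), 'hdir': np.float64(10.09), 'nh': 749, 'hz': np.float64(0.0595), 'hr': np.float64(0.0443)}
handle px 318 [ 0.5596 -0.028   0.0658] lateral -0.003 0.0031 tops [0.0658 0.0669]
from [ 0.5603 -0.0326  0.0117] 99.9 d [-2.5  0.8 -9.2]
dp ([np.float64(1.2), np.float64(-2.3), np.float64(9.2)], 'x', 1) roll -0.05
```

>>> send_rows --pt "0.7 -1.1 2.5" --pt "0.7 -1.1 2.5" --pt "0 0 2" --pt "0 0 0" --pt "0 0 0" --pt "0 0 0" --roll '[0,0,0,0,0,0]' --fingers '[0,0,0,0,0,0]'

```text
time: 31.05
ee_pos: [0.5572, -0.0314, 0.0037]
tcp_rot: [3.142, 0.0, 1.744]
force: [-0.1, -0.4, -1.2]
gripper_width: 0.0065
grasp_force: 78.0
```

```bash
python3 -c "
from h import *
check('w22','red',(.5494,.0165),.064,.059);plan((.5578,-.0318,.0025),99.95,1)"
```

```text
tcp [ 0.5572 -0.0314  0.0037] [180.     0.    99.91]
red {'c': array([0.549 , 0.0165]), 'r': np.float64(0.034), 'n': 5648, 'ztop': np.float64(0.0625), 'hdir': np.float64(10.08), 'nh': 642, 'hz': np.float64(0.0591), 'hr': np.float64(0.0441)}
handle px 313 [ 0.5568 -0.0269  0.0581] lateral -0.0031 0.003 tops [0.0581 0.0593]
from [ 0.5573 -0.0314  0.0038] 99.91 d [ 0.5 -0.4 -1.3]
dp ([np.float64(-0.4), np.float64(0.4), np.float64(1.3)], 'x', 1) roll -0.04
```

>>> send_rows --pt "0 0.5 1" --pt "0 0 0.7" --pt "0 0 0" --pt "0 0 0" --pt "0 0 0" --roll '[0,0,0,0,0]' --fingers '[0,0,0,0,0]'

```text
time: 31.52
ee_pos: [0.5578, -0.0314, 0.0021]
tcp_rot: [3.141, 0.0, 1.744]
force: [0.4, -0.3, -0.7]
gripper_width: 0.0064
grasp_force: 78.2
```

```bash
python3 -c "
from h import *
from rig import observe
print(observe()['force'])
check('w23','red',(.5494,.0165),.062,.057);plan((.5578,-.0318,.0025),99.95,1)"
```

```text
[ 0.39308628 -0.30016604 -0.69399611]
tcp [ 0.5578 -0.0314  0.0021] [179.99   0.    99.91]
red {'c': array([0.5496, 0.0165]), 'r': np.float64(0.0339), 'n': 5836, 'ztop': np.float64(0.0609), 'hdir': np.float64(10.05), 'nh': 653, 'hz': np.float64(0.059), 'hr': np.float64(0.0441)}
handle px 315 [ 0.5574 -0.0268  0.0564] lateral -0.0031 0.003 tops [0.0564 0.0577]
from [ 0.5579 -0.0314  0.0021] 99.91 d [-0.1 -0.4  0.4]
dp ([np.float64(-0.4), np.float64(-0.1), np.float64(-0.4)], 'x', 1) roll -0.04
```

>>> send_rows --pt "0 0 0.5" --pt "0 0 0" --pt "0 0 0" --pt "0 0 0" --pt "0 0 0" --pt "0 0 -6" --pt "0 0 -14" --pt "0 0 -24" --pt "0 0 -26" --pt "0 0 -20" --pt "0 0 -12" --pt "0 0 -6" --roll '[0,0,0,0,0,0,0,0,0,0,0,0]' --fingers '[0,0,15,30,30,30,30,30,30,30,30,30]'

```text
time: 32.57
ee_pos: [0.5585, -0.0314, 0.1116]
tcp_rot: [3.139, 0.001, 1.744]
force: [0.6, -0.0, -0.5]
gripper_width: 0.0299
grasp_force: 0.0
```

```bash
python3 -c "
from h import *
check('w24','red',(.5494,.0165),.062,.057);plan((.4739,-.2606,.108),96.95,1)"
```

```text
tcp [ 0.5585 -0.0314  0.1116] [1.7986e+02 3.0000e-02 9.9910e+01]
red {'c': array([0.5494, 0.0165]), 'r': np.float64(0.0341), 'n': 1500, 'ztop': np.float64(0.0611), 'hdir': np.float64(10.1), 'nh': 166, 'hz': np.float64(0.0591), 'hr': np.float64(0.046)}
handle px 190 [ 0.5574 -0.0278  0.0556] lateral -0.0038 0.0039 tops [0.0556 0.0575]
from [ 0.5585 -0.0314  0.1115] 99.91 d [ -84.6 -229.2   -3.5]
dp [[np.float64(-211.3), np.float64(-122.8), np.float64(3.5)]] roll 2.96
```

>>> send_rows --pt "-12 -6.5 0" --pt "-25 -13.6 0" --pt "-30 -16.3 0" --pt "-30 -16.3 0" --pt "-30 -16.3 0" --pt "-30 -16.3 0" --pt "-27 -14.7 0" --pt "-18 -9.8 0" --pt "-9 -4.9 0" --pt "-3.4 -1.8 0" --pt "0 0 0" --pt "0 0 0" --roll '[0.4,0.4,0.4,0.4,0.4,0.4,0.4,0.2,0,0,0,0]' --fingers '[30,30,30,30,30,30,30,30,30,30,30,30]'

```text
time: 33.62
ee_pos: [0.4737, -0.2598, 0.109]
tcp_rot: [-3.141, -0.001, 1.692]
force: [0.9, 0.7, -0.4]
gripper_width: 0.03
grasp_force: 0.0
```

```bash
python3 -c "
from h import *
check('w25','blue',(.468,-.212),.058,.053);plan((.4739,-.2606,-.0004),96.95,1)"
```

```text
tcp [ 0.4737 -0.2598  0.109 ] [-1.7997e+02 -4.0000e-02  9.6930e+01]
blue {'c': array([ 0.4677, -0.2124]), 'r': np.float64(0.0341), 'n': 1487, 'ztop': np.float64(0.0571), 'hdir': np.float64(7.27), 'nh': 178, 'hz': np.float64(0.0515), 'hr': np.float64(0.0455)}
handle px 157 [ 0.4735 -0.2565  0.0522] lateral -0.0034 0.0034 tops [0.0522 0.054 ]
from [ 0.4739 -0.2595  0.1091] 96.97 d [   0.    -1.1 -109.5]
dp ([np.float64(-1.1), np.float64(-0.1), np.float64(109.5)], 'x', 1) roll 0.02
```

Red is back at (0.5494, 0.0165), its start position. Now the blue cup.

>>> send_rows --pt "-1 0 6" --pt "0 0 14" --pt "0 0 20" --pt "0 0 20" --pt "0 0 18" --pt "0 0 14" --pt "0 0 10" --pt "0 0 5" --pt "0 0 1.5" --pt "0 0 0" --pt "0 0 0" --roll '[0,0,0,0,0,0,0,0,0,0,0]' --fingers '[30,30,30,30,30,30,30,30,30,30,30]'

```text
time: 34.58
ee_pos: [0.4743, -0.2615, 0.0018]
tcp_rot: [3.141, 0.001, 1.692]
force: [-0.7, 0.6, 0.1]
gripper_width: 0.0298
grasp_force: 0.0
```

```bash
python3 -c "
from h import *
plan((.4738,-.2606,-.0004),96.95,1)"
```

```text
from [ 0.4743 -0.2615  0.0018] 96.92 d [-0.5  0.9 -2.2]
dp ([np.float64(1.0), np.float64(-0.4), np.float64(2.2)], 'x', 1) roll -0.03
```

>>> send_rows --pt "1 -0.4 2.2" --pt "0 0 0" --pt "0 0 0" --pt "0 0 0" --pt "0 0 0" --pt "0 0 0" --pt "0 0 0" --pt "0 0 0" --roll '[0,0,0,0,0,0,0,0]' --fingers '[30,30,16,12,8,0,0,0]' --force 80

```text
time: 35.25
ee_pos: [0.4734, -0.2606, -0.0009]
tcp_rot: [3.141, 0.0, 1.691]
force: [-0.7, -0.8, 2.8]
gripper_width: 0.0066
grasp_force: 78.2
```

>>> send_rows --pt "0 0 -4" --pt "0 0 -10" --pt "0 0 -16" --pt "0 0 -20" --pt "0 0 -20" --pt "0 0 -16" --pt "0 0 -10" --pt "0 0 -4" --pt "0 0 0" --pt "0 0 0" --roll '[0,0,0,0,0,0,0,0,0,0]' --fingers '[0,0,0,0,0,0,0,0,0,0]'

```text
time: 36.08
ee_pos: [0.473, -0.2603, 0.0981]
tcp_rot: [-3.141, -0.001, 1.691]
force: [0.0, 1.1, -3.2]
gripper_width: 0.0065
grasp_force: 78.0
```

```bash
python3 -c "
from h import *
check('w26','blue',(.468,-.212),.158,.153);plan((.4758,-.0424,.100),96.95,10)"
```

```text
tcp [ 0.473  -0.2603  0.0981] [-1.7996e+02 -3.0000e-02  9.6910e+01]
blue {'c': array([ 0.4675, -0.2122]), 'r': np.float64(0.034), 'n': 5182, 'ztop': np.float64(0.1558), 'hdir': np.float64(6.88), 'nh': 682, 'hz': np.float64(0.1515), 'hr': np.float64(0.044)}
handle px 307 [ 0.4728 -0.2561  0.1515] lateral -0.0031 0.0031 tops [0.1515 0.1529]
from [ 0.4728 -0.2602  0.0977] 96.91 d [  3.  217.8   2.3]
dp ([np.float64(21.6), np.float64(2.9), np.float64(-0.2)], 'x', 10) roll -0.0
```

>>> send_rows --pt "6 0.8 0" --pt "14 1.8 0" --pt "22 2.8 0" --pt "28 3.6 0" --pt "30 3.8 0" --pt "30 3.8 0" --pt "28 3.5 0" --pt "26 3.2 0" --pt "18 2.2 0" --pt "10 1.3 0" --pt "4 0.5 0" --pt "0 0 0" --roll '[0,0,0,0,0,0,0,0,0,0,0,0]' --fingers '[0,0,0,0,0,0,0,0,0,0,0,0]'

```text
time: 37.13
ee_pos: [0.4742, -0.0419, 0.0986]
tcp_rot: [-3.141, -0.0, 1.693]
force: [0.2, -0.2, -2.1]
gripper_width: 0.0065
grasp_force: 78.0
```

>>> send_rows --pt "0 0 6" --pt "0 0 14" --pt "0 0 18" --pt "0 0 18" --pt "0 0 16" --pt "0 0 10" --pt "0 0 5" --pt "0 0 2" --pt "0 0 0" --pt "0 0 0" --roll '[0,0,0,0,0,0,0,0,0,0]' --fingers '[0,0,0,0,0,0,0,0,0,0]'

```text
time: 37.97
ee_pos: [0.4749, -0.043, 0.0106]
tcp_rot: [3.141, 0.0, 1.691]
force: [0.0, 1.1, -1.8]
gripper_width: 0.0066
grasp_force: 78.0
```

```bash
python3 -c "
from h import *
check('w27','blue',(.470,.006),.067,.062);plan((.4759,-.0424,.0015),96.95,1)"
```

```text
tcp [ 0.4749 -0.043   0.0106] [1.7994e+02 1.0000e-02 9.6890e+01]
blue {'c': array([0.4693, 0.0052]), 'r': np.float64(0.0337), 'n': 6803, 'ztop': np.float64(0.0676), 'hdir': np.float64(6.88), 'nh': 746, 'hz': np.float64(0.0597), 'hr': np.float64(0.0441)}
handle px 300 [ 0.4745 -0.0382  0.0641] lateral -0.0031 0.003 tops [0.0641 0.0653]
from [ 0.475  -0.0429  0.0107] 96.9 d [ 0.9  0.5 -9.2]
dp ([np.float64(0.4), np.float64(1.0), np.float64(9.2)], 'x', 1) roll -0.05
```

>>> send_rows --pt "0.5 0.6 2.5" --pt "0 0 2.5" --pt "0 0 2" --pt "0 0 0" --pt "0 0 0" --pt "0 0 0" --roll '[0,0,0,0,0,0]' --fingers '[0,0,0,0,0,0]'

```text
time: 38.52
ee_pos: [0.4749, -0.0421, 0.0028]
tcp_rot: [-3.142, -0.0, 1.692]
force: [-0.4, -0.4, -1.8]
gripper_width: 0.0067
grasp_force: 78.0
```

```bash
python3 -c "
from h import *
check('w28','blue',(.470,.006),.061,.056)"
```

```text
tcp [ 0.4749 -0.0421  0.0028] [-180.     -0.     96.92]
blue {'c': array([0.4693, 0.006 ]), 'r': np.float64(0.0339), 'n': 5961, 'ztop': np.float64(0.0603), 'hdir': np.float64(6.91), 'nh': 727, 'hz': np.float64(0.0591), 'hr': np.float64(0.044)}
handle px 304 [ 0.4746 -0.0376  0.0564] lateral -0.003 0.0031 tops [0.0564 0.0577]
```

>>> send_rows --pt "-0.1 0.5 0.8" --pt "0 0 0.7" --pt "0 0 0" --pt "0 0 0" --pt "0 0 0" --roll '[0,0,0,0,0]' --fingers '[0,0,0,0,0]'

```text
time: 38.98
ee_pos: [0.4755, -0.0422, 0.0013]
tcp_rot: [3.141, -0.0, 1.691]
force: [0.1, 0.1, -0.3]
gripper_width: 0.0066
grasp_force: 78.1
```

```bash
python3 -c "
from h import *
check('w29','blue',(.470,.006),.060,.055)
from rig import observe
print(observe()['force'])"
```

```text
tcp [ 0.4755 -0.0422  0.0013] [179.99  -0.    96.91]
blue {'c': array([0.47  , 0.0059]), 'r': np.float64(0.0339), 'n': 5814, 'ztop': np.float64(0.0589), 'hdir': np.float64(6.84), 'nh': 714, 'hz': np.float64(0.059), 'hr': np.float64(0.044)}
handle px 308 [ 0.4752 -0.038   0.0547] lateral -0.0031 0.003 tops [0.0547 0.0559]
[-0.26326812  0.05904976 -0.44568869]
```

Blue is at its start position, so I release it and retreat.

>>> send_rows --pt "0 0 0.4" --pt "0 0 0" --pt "0 0 0" --pt "0 0 0" --pt "0 0 0" --pt "0 0 -6" --pt "0 0 -14" --pt "0 0 -24" --pt "0 0 -26" --pt "0 0 -26" --pt "0 0 -20" --pt "0 0 -10" --roll '[0,0,0,0,0,0,0,0,0,0,0,0]' --fingers '[0,0,15,30,30,30,30,30,30,30,30,30]'

```text
time: 40.03
ee_pos: [0.4764, -0.0423, 0.1301]
tcp_rot: [3.138, 0.001, 1.691]
force: [0.4, 0.4, -0.3]
gripper_width: 0.0301
grasp_force: 0.0
```

>>> send_rows --pt "-10 0 -8" --pt "-20 0 -8" --pt "-20 0 -8" --pt "-20 0 -8" --pt "-10 0 -4" --pt "0 0 0" --pt "0 0 0" --pt "0 0 0" --roll '[0,0,0,0,0,0,0,0]' --fingers '[30,30,30,30,30,30,30,30]'

```text
time: 40.7
ee_pos: [0.4847, -0.1212, 0.1621]
tcp_rot: [-3.14, -0.001, 1.691]
force: [-0.9, -0.0, 0.7]
gripper_width: 0.0299
grasp_force: 0.0
```

```bash
python3 - <<'E'
from h import *
f=check('w30','blue',(.470,.006),.060,.055);f=check('w31','red',(.5494,.0165),.062,.057)
W=look('t31','top')[2]
for n,(g,t,hz) in dict(CUPS,mint=((.498,-.459),.084,.08)).items(): print(n,cupfit(W,np.array(g),t,hz))
E
```

```text
tcp [ 0.4847 -0.1212  0.1621] [-1.7993e+02 -4.0000e-02  9.6910e+01]
blue {'c': array([0.4699, 0.0052]), 'r': np.float64(0.0341), 'n': 982, 'ztop': np.float64(0.0591), 'hdir': np.float64(7.17), 'nh': 144, 'hz': np.float64(0.0549), 'hr': np.float64(0.0466)}
handle px 148 [ 0.4755 -0.0399  0.054 ] lateral -0.0035 0.0036 tops [0.054  0.0561]
tcp [ 0.4847 -0.121   0.1622] [-1.7994e+02 -3.0000e-02  9.6940e+01]
red {'c': array([0.5489, 0.0158]), 'r': np.float64(0.0343), 'n': 911, 'ztop': np.float64(0.061), 'hdir': np.float64(9.67), 'nh': 130, 'hz': np.float64(0.0563), 'hr': np.float64(0.0472)}
handle px 150 [ 0.5565 -0.0298  0.0552] lateral -0.0033 0.004 tops [0.0552 0.0577]h.py:15: RuntimeWarning: Mean of empty slice.
  return least_squares(f,[*P.mean(0),.036],loss='soft_l1',f_scale=.002).x
  ret = um.true_divide(
Traceback (most recent call last):
  File "h.py", line 25, in cupfit
    f=circ(s[:,:2]);c=f[:2]
  File "h.py", line 15, in circ
    return least_squares(f,[*P.mean(0),.036],loss='soft_l1',f_scale=.002).x
           ~~~~~~~~~~~~~^^^^^^^^^^^^^^^^^^^^^^^^^^^^^^^^^^^^^^^^^^^^^^^^^
ValueError: Initial guess is outside of provided bounds
```

View pics/w31.png

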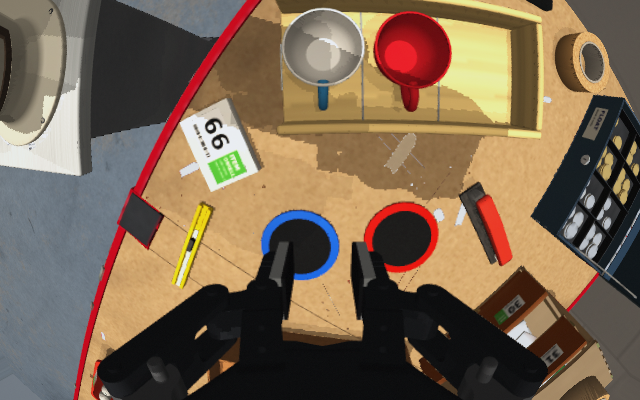

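The wrist view shows blue (323,48) and red (412,50) back in the lane with the pads empty. The arm blocks the top camera, so I compare from the same hover pose as the first wrist look.

>>> send_rows --pt "10 8 -9" --pt "20 16 -18" --pt "20 16 -18" --pt "20 16 -18" --pt "15 13 -15" --pt "8.4 7.9 -10" --pt "0 0 0" --pt "0 0 0" --pt "0 0 0" --roll '[-0.2,-0.2,-0.3,-0.3,-0.2,-0.2,0,0,0]' --fingers '[30,30,30,30,30,30,30,30,30]'

```text
time: 41.6
ee_pos: [0.5487, -0.0191, 0.25]
tcp_rot: [-3.14, -0.0, 1.716]
force: [-0.5, -0.6, -0.7]
gripper_width: 0.0301
grasp_force: 0.0
```

```bash
python3 - <<'E'
from h import *
f=check('w32','blue',(.470,.006),.060,.055);f=check('w33','red',(.5494,.0165),.062,.057)
W=look('t33','top')[2]
for n,(g,t,hz) in dict(CUPS,mint=((.498,-.459),.084,.08)).items():
    try: print(n,cupfit(W,np.array(g),t,hz))
    except Exception as e: print(n,'hidden')
E
```

```text
tcp [ 0.5487 -0.0191  0.25  ] [-179.93   -0.     98.33]
blue {'c': array([0.4701, 0.006 ]), 'r': np.float64(0.0343), 'n': 513, 'ztop': np.float64(0.0593), 'hdir': np.float64(7.29), 'nh': 72, 'hz': np.float64(0.0594), 'hr': np.float64(0.0457)}
handle px 27 [ 0.4787 -0.0417  0.0519] lateral -0.0027 0.0044 tops [0.0519 0.0544]
tcp [ 0.5485 -0.0194  0.25  ] [-1.7993e+02 -1.0000e-02  9.8290e+01]
red {'c': array([0.5491, 0.0166]), 'r': np.float64(0.0342), 'n': 561, 'ztop': np.float64(0.0612), 'hdir': np.float64(9.66), 'nh': 70, 'hz': np.float64(0.0591), 'hr': np.float64(0.0464)}
handle px 85 [ 0.557  -0.028   0.0558] lateral -0.0036 0.0037 tops [0.0558 0.0576]
red {'c': array([0.5495, 0.0163]), 'r': np.float64(0.034), 'n': 55, 'ztop': np.float64(0.0622), 'hdir': np.float64(9.78), 'nh': 21, 'hz': np.float64(0.0584), 'hr': np.float64(0.0477)}
blue {'c': array([0.47  , 0.0062]), 'r': np.float64(0.0343), 'n': 102, 'ztop': np.float64(0.0597), 'hdir': np.float64(7.11), 'nh': 21, 'hz': np.float64(0.058), 'hr': np.float64(0.0462)}
mint {'c': array([ 0.4977, -0.4565]), 'r': np.float64(0.0334), 'n': 141, 'ztop': np.float64(0.0831), 'hdir': nan, 'nh': 0, 'hz': np.float64(0.0792), 'hr': None}
```

Both cups match their start positions to about 0.1 mm in the same view, and mint is centred and standing. Handing in.

```bash
python3 -c "
from rig import order
print(order.finish_job())"
```

```text
the job is handed in; nothing more can be done
None
```

The job is handed in at about 42 s: the mint cup stands in the middle of the carton, the red and blue cups are back in the lane within about half a millimetre of where they started, and all three are upright and released.

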